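# Set the inspection camera to its working distance with the setting gauge

## Task

Set the inspection camera to its working distance with the gauge that stands under its lens: twist the camera loose in its sleeve, bring it down under control until the rubber hood rests gently on the gauge, and twist it back clockwise beyond where you found it, up to its firm stop, so that it is locked there. Then let go, draw the gauge out from under the lens by its tab and stand it upright on the bench, off the stand's base, with the camera staying at that height and the things around left alone.

Things in the scene. Friction and masses are not known exactly. Their poses are not given: they have to be found in the camera images.
- stand: fixed camera stand. Origin on the bench top under the camera's upright axis, z up, x from the camera's axis towards the column behind it. Grey base plate x -67 to +128 mm, y -75 to +75 mm, top 16 mm above the bench; round column at x = +92 mm (collar radius 24 mm), arm and upright dark sleeve (54 mm diameter, 125 to 163 mm above the bench) round the camera. Nothing of it is higher than 165 mm
- stage (a point): centre of the stage (white disc in the base plate) on the camera's axis, at the base plate's top, 16 mm above the bench; axes as the stand's
- sleeve_top (a point): centre of the sleeve's upper end, on the camera's axis, 163 mm above the bench
- camera_grip (a point): centre of the camera's ribbed black grip, an upright cylinder of 40 mm diameter and 44 mm height (22 mm above and below this point, a 1.5 mm cap on top) above the sleeve; below it the bare 32 mm tube enters the sleeve. Camera about 0.35 kg; it slides along z and turns about z in the sleeve; loose, it sinks by its weight if not held (sliding friction about 1 N)
- camera: the camera as a twist lock; origin on its axis at the height of the unpressed hood's rim. Counter-clockwise from above loosens: free 0.15 to 0.4 rad from the start, end of travel at 0.85 to 1.1 rad. Clockwise tightens with slowly growing drag (up to about 0.5 N m) to a firm stop, felt as over 0.7 N m, 0.35 to 0.55 rad beyond where it was found; the last 0.2 rad before the stop count as firmly tight
- lens_rim (a point): centre of the lower rim of the camera's rubber lens hood (39 mm diameter), 143 mm below the grip's centre; 58 to 78 mm above the stage at the start, lower stop at 30 mm
- lens_hood: the rubber lens hood of the camera (39 mm diameter, 18 mm tall); origin at the centre of its lower rim. It yields along z by 1 mm per 3 N (6 mm at most) and springs back: pressed deep, it leaves the camera too low; more than 15 N on it is not gentle
- pad_back: one of two sprung brake pads inside the sleeve wall that press on the camera's tube from opposite sides when it is twisted clockwise; hidden, cannot be touched. Its pressure is 4 to 12 N as found, 22 N at the stop, growing by 3 N per 0.1 rad
- pad_front: the other brake pad, opposite the first; pressure as the first's
- gauge_block (a point): centre (half-way up) of the gauge's block, 30 x 30 mm, 40 mm tall with a bevelled round land on top, bare aluminium, on the stage under the lens; the camera's working distance is its height. Loose, about 0.15 kg. From the block a bar 12 mm wide and 10 mm high runs along the gauge's +y axis, level with its foot, to the grip tab. z up
- gauge_tab (a point): grasp point on the gauge's tab: an upright plate 12 mm thick (gauge x), 30 mm long (gauge y) and 44 mm tall, grooved on both faces; this point is 30 mm above the gauge's foot and 110 mm from the block's axis along the gauge's +y, beyond the edge of the stand's base. Axes as the block's
- tip_tinner: bystander: low round white tin with a red lid, 38 mm diameter, 19 mm tall; origin at its foot
- connector_6: bystander: white connector housing with short wires, 70 x 27 x 12 mm; origin at its foot
- flux_jar: bystander: brown jar with a white lid, 44 mm diameter, 47 mm tall; origin at its foot

How it is judged:
By the outcome, as a careful person would: the job done as asked, in the order asked, and still so for the second after the job is handed in, with the robot touching nothing.
It also fails if it takes over 56 s, if anything falls off the work surface, if the arm or the gripper's body presses on something with over 40 N, if the wrist force passes 120 N, or if a joint passes its speed limit or range.

## Robot

A 6-joint arm with a two-finger parallel gripper is mounted at the origin on a cart in front of the work surface, level with it; the furniture and walls round the work are solid. World frame = base frame: x ahead of the robot, y to its left, z up, the work surface at z = 0. Lengths are in mm, angles in rad, forces in N, time in s.
With the tool pointing down it reaches from about 275 to 750 mm from the base axis. Payload 10.2 kg.
Tool frame: the origin (TCP) lies at the very end of the fingers, on their centre line; the grasp point (between the pads) lies 19 mm behind it (ctrl.pinch_z is the distance from the TCP to the grasp point, in mm); y points along the fingers, z is the direction in which the jaws open and shut, and the axes are right-handed (so a half turn about y gives the same grasp; the last joint's range is limited). The gripper opens to 85 mm and grips with 20 to 120 N. Pads are 22 mm wide; open, the fingers measure 114 mm over their backs; the gripper's body (76 mm by 85 mm) begins 54 mm behind the grasp point. The pads swing forward as they close: fully open they stand 13 mm farther back than shut.
Start: joints at [0.945, 0.313, 1.498, -0, 1.331, -0.223], TCP at [205.811, 482.984, 231.294] pointing down, gripper open.
Joint ranges: [-2.94, 2.94], [-0.97, 2.17], [0.19, 2.56], [-1.23, 4.37], [0.02, 3.11], [-2.88, 2.88]. Speed limits (rad/s): [2.39, 2.39, 3.01, 3.14, 3.14, 3.14].

## Interface

Orientations are given as a unit quaternion [w, x, y, z].
In Python, from rig import sense, eyes, ctrl gives the robot as it stands. The module is installed in compiled form; this text tells all that it offers.
- The arm moves only by the shell command python3 -m handwheel 'ROWS' [FORCE]. ROWS is JSON, a list of rows, each an object of numbers: "grip": the finger opening in mm, from 0 to 85.4; "tx", "ty", "tz": the shift along the tool's x, y, z in mm; "wx", "wy", "wz": the turn, a rotation vector about the tool's x, y, z in rad. In form: [{"grip": .., "tx": .., "ty": .., "tz": .., "wx": .., "wy": .., "wz": ..}, ...]. A call has 1 to 10 rows; each row shifts and turns the commanded pose from where the row before left it, along the tool's axes as they then stand; what a row does not reach is not made up. A row lasts 1/12 s, in which the tool goes at most 41.7 mm and 7.16 degrees, less where a joint would pass 70% of its speed; a pose out of reach is approached as far as the arm can. A call is refused whole if a number of a shift passes 41.7 or a number of a turn 0.125, either way. A call with a gripper value outside its range is refused whole. The fingers move at their own pace and stop on an object; FORCE is the grip in N (left out, the last holds). Time passes only in rows, so rows that do not move let the fingers close. It gives the time, the measured TCP pose, the force and the opening at its end, in the units of the state.
- sense(): the state, without advancing time (a new reading comes with each control period).
- eyes.capture(name): name is "scene" or "top" or "wrist"; returns a dict with "pixels" (480x640x3 uint8, red, green, blue), "mtx" (3x3 intrinsics, pixels), "dist" ([k1, k2, p1, p2, k3] as OpenCV has them; the pictures are not rectified), "R" (3x3) and "t" (3): a world point X has camera coordinates R X + t. Camera axes: x right, y down, z forward; pixel columns grow to the right and rows downward; lengths in mm; the calibration is good to about 2 mm. A picture is of the moment at which its call begins. There is no depth.
- ctrl.finish_job(): hands the job in, once; it reports no verdict.
The state is a dict: "time_s": time; "joints": joint angles; "dq": joint speeds; "tau": joint torques, N m; "eef_pos": TCP position; "ee_rot": TCP orientation; "force": force on the tool from outside, world axes, zero at the start; "wrist_torque": the same for the moment, N m; "grip_width": opening from 0.0 (shut) to 1.0 (fully open).
Only numpy, scipy, OpenCV 4.12 (cv2) and the standard library are available. Lean on these libraries where they do the work, as an engineer would, in place of code of your own. Each camera call takes 0.05 s, during which the arm holds its last target.

## Working session

There is one attempt and no reset: what is moved stays moved. The work goes in short steps, Python scripts to look and compute and a shell command to move; the robot and the scene stay as the last step left them, time stands still between calls to the robot, and variables do not carry over. Pictures are saved under pics/ and viewed, and the job is handed in when it is done.

```bash
mkdir -p pics; ls
python3 - <<'E'
from rig import sense, eyes, ctrl
import cv2, numpy as np
s=sense(); print(s); print(ctrl.pinch_z)
for n in ["scene","top","wrist"]:
    c=eyes.capture(n); cv2.imwrite(f"pics/{n}0.png",c["pixels"][:,:,::-1])
    print(n,c["mtx"].tolist(),np.round(c["dist"],4).tolist(),np.round(c["R"],4).tolist(),np.round(c["t"],1).tolist(), (-c["R"].T@c["t"]).round(0))
E
```

```text
pics
{'time_s': 0.0, 'joints': array([ 9.44609305e-01,  3.13466702e-01,  1.49843706e+00,  1.89583375e-05,
        1.33100222e+00, -2.23382913e-01]), 'dq': array([-1.20295393e-03,  1.88440591e-04,  3.35356149e-05, -1.69431964e-04,
       -4.71900562e-04,  2.44208172e-03]), 'tau': array([ 1.36968396e-03, -4.12268436e+01, -2.59742242e+01, -1.06070393e-04,
        4.07300729e-03,  4.25013070e-05]), 'eef_pos': array([205.64442126, 482.76976114, 230.72654015]), 'ee_rot': array([-0.69239323,  0.69323399, -0.14165076,  0.14125617]), 'force': array([ 0.51166027,  0.66335399, -0.50526139]), 'wrist_torque': array([ 0.02877639,  0.00357643, -0.01227846]), 'grip_width': 0.9984001327552572}
18.700000000000003
scene [[568.8113608072499, 0.0, 320.4483547573964], [0.0, 568.8113608072499, 230.72262586522572], [0.0, 0.0, 1.0]] [-0.0908, 0.0, 0.0, 0.0, 0.0] [[-0.7925, -0.6097, 0.0137], [-0.4524, 0.5727, -0.6836], [0.409, -0.5479, -0.7298]] [599.3, 228.2, 1245.5] [  69.  917. 1057.]
top [[496.62712065157456, 0.0, 321.8313176667307], [0.0, 496.62712065157456, 237.54131603334915], [0.0, 0.0, 1.0]] [-0.0817, 0.0, 0.0, 0.0, 0.0] [[0.0154, -0.9999, 0.0035], [-0.9953, -0.0157, -0.0953], [0.0953, -0.002, -0.9954]] [233.3, 581.9, 1311.9] [ 450.  245. 1361.]
wrist [[415.8624855749886, 0.0, 321.1096831962414], [0.0, 415.8624855749886, 239.85904974777148], [0.0, 0.0, 1.0]] [-0.0867, 0.0, 0.0, 0.0, 0.0] [[0.3922, 0.9199, -0.0018], [0.8754, -0.3727, 0.3078], [0.2825, -0.1223, -0.9514]] [-524.5, -39.9, 380.5] [133. 514. 373.]
```

View pics/scene0.png

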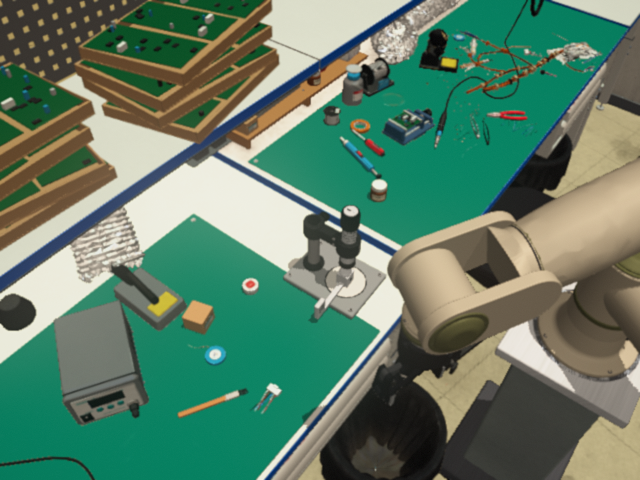

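View pics/top0.png

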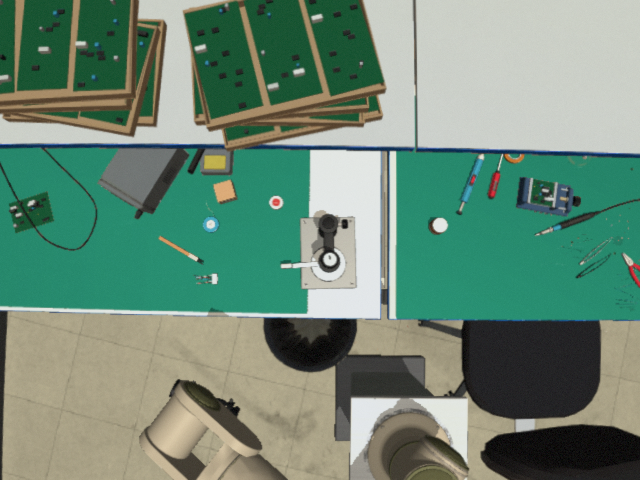

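View pics/wrist0.png

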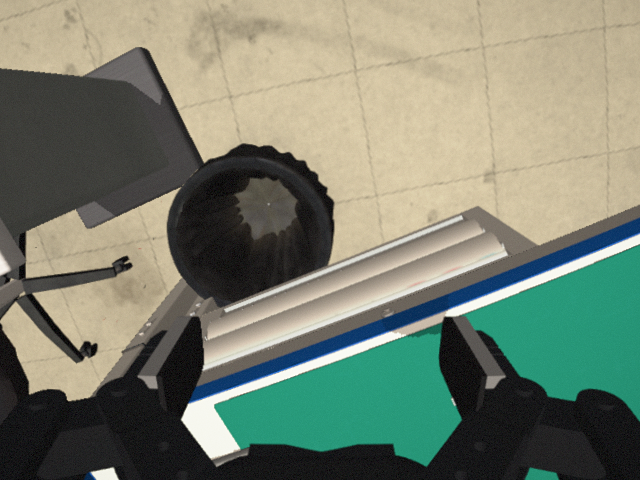

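Scene: the stand is near (340,255) with the gauge tab at (320,305). Top: camera near (329,260), gauge tab near (290,265), tin (276,202), connector (207,279), jar (439,226). I'll zoom in next.

```bash
cat > h.py <<'E'
from rig import sense, eyes, ctrl
import cv2, numpy as np
from scipy.spatial.transform import Rotation as Rn
def ray(c,px):
    u=cv2.undistortPoints(np.array([[px]],float),c["mtx"],c["dist"])[0,0]
    R=np.array(c["R"]);o=-R.T@c["t"];d=R.T@np.array([u[0],u[1],1]);return o,d/np.linalg.norm(d)
def onz(c,px,z):
    o,d=ray(c,px);return o+d*(z-o[2])/d[2]
def tri(c1,p1,c2,p2):
    o1,d1=ray(c1,p1);o2,d2=ray(c2,p2)
    A=np.c_[d1,-d2];t=np.linalg.lstsq(A,o2-o1,rcond=None)[0]
    a=o1+d1*t[0];b=o2+d2*t[1];return (a+b)/2,np.linalg.norm(a-b)
def proj(c,X):
    p,_=cv2.projectPoints(np.array(X,float).reshape(-1,1,3),cv2.Rodrigues(np.array(c["R"]))[0],np.array(c["t"],float),c["mtx"],c["dist"]);return p[:,0]
def st():
    s=sense();q=s["ee_rot"];R=Rn.from_quat([q[1],q[2],q[3],q[0]]).as_matrix()
    return s,R
E
python3 - <<'E'
from h import *
for n,(x0,y0,x1,y1) in {"scene":(270,190,400,330),"top":(265,190,365,300)}.items():
    c=eyes.capture(n);im=c["pixels"][y0:y1,x0:x1,::-1]
    im=cv2.resize(im,None,fx=5 if n=="top" else 4,fy=5 if n=="top" else 4,interpolation=cv2.INTER_CUBIC);cv2.imwrite(f"pics/{n}z.png",im)
E
```

```text
(no output)
```

View pics/scenez.png

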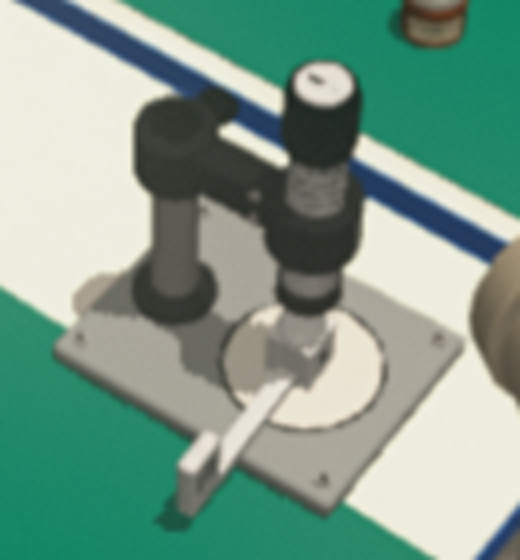

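View pics/topz.png

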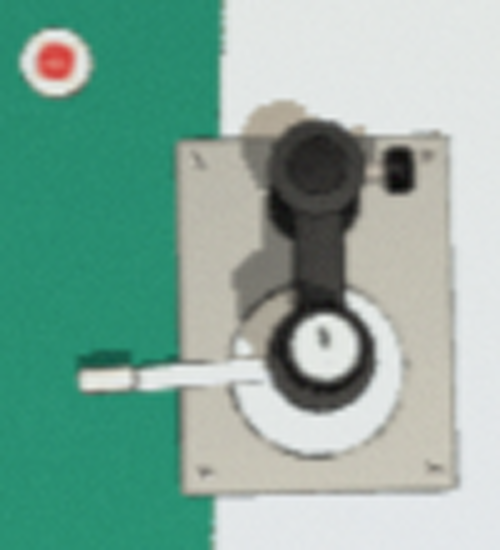

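Run:
```python
from h import *
T=eyes.capture("top");S=eyes.capture("scene")
def cent(c,x0,y0,x1,y1,f):
    im=c["pixels"][y0:y1,x0:x1].astype(int);m=f(im).astype(np.uint8)
    n,l,s,ce=cv2.connectedComponentsWithStats(m)
    i=1+np.argmax(s[1:,4]);return ce[i]+[x0,y0],s[i]
w=lambda im:im.min(2)>170
pt,a=cent(T,318,249,343,271,lambda im:im.min(2)>150);ps,b=cent(S,338,200,364,218,lambda im:im.min(2)>150)
print(pt,a,ps,b,tri(T,pt,S,ps))
off=np.array([265,190])
cs=[onz(T,off+(np.array(p)+.5)/5-.5,16) for p in [(178,142),(450,137),(457,489),(183,493)]]
print(np.round(cs,1))
for p in [(80,372),(132,370),(132,390),(80,392),(105,381)]: print(onz(T,off+(np.array(p)+.5)/5-.5,44).round(1))
o2=np.array([270,190])
for p in [(54,352),(330,513),(463,345)]:print("S",onz(S,o2+(np.array(p)+.5)/4-.5,16).round(1))
print("stage S", onz(S,o2+(np.array([304,366])+.5)/4-.5,16))
print("tab S",[onz(S,o2+(np.array(p)+.5)/4-.5,44).round(1) for p in [(178,473),(204,432),(218,440),(194,482)]])
print("tin",onz(T,off+(np.array([56,62])+.5)/5-.5,19), "jar",onz(T,(439,226),47),"conn",onz(T,(207,279),6))
```

```text
[329.57480315 259.00787402] [  5   4  14  13 127] [350.61111111 210.47222222] [  6   6  14  10 108] (array([509.63687369, 224.89082069, 244.88664387]), np.float64(1.0852183946537755))
[[632.  302.2  16. ]
 [637.1 153.6  16. ]
 [445.6 148.1  16. ]
 [441.2 295.8  16. ]]
[504.4 350.6  44. ]
[505.9 323.   44. ]
[495.3 322.8  44. ]
[493.8 350.3  44. ]
[499.9 337.2  44. ]
S [629.  308.1  16. ]
S [437.3 300.7  16. ]
S [444.4 156.3  16. ]
stage S [508.60406786 226.47196575  16.        ]
tab S [array([507.4, 346.9,  44. ]), array([513.1, 316.4,  44. ]), array([503.7, 315.9,  44. ]), array([497. , 346.2,  44. ])]
tin [674.64971693 369.68296483  19.        ] jar [612.30047686 -70.85633731  47.        ] conn [461.6461091 553.9459309   6.       ]
```

Run:
```python
from h import *
T=eyes.capture("top");S=eyes.capture("scene");s,R=st()
print(R.round(4),s["time_s"])
off=np.array([265,190]);o2=np.array([270,190])
tt=[onz(T,off+(np.array(p)+.5)/5-.5,60).round(1) for p in [(80,372),(132,370),(132,390),(80,392)]];print(tt,np.mean(tt,0))
ss=[onz(S,o2+(np.array(p)+.5)/4-.5,60).round(1) for p in [(178,473),(204,432),(218,440),(194,482)]];print(ss,np.mean(ss,0))
d=np.array([509.6,224.9,300])-s["eef_pos"];print(d,R.T@d)
```

```text
[[ 9.20e-01 -0.00e+00  3.92e-01]
 [-3.92e-01 -0.00e+00  9.20e-01]
 [ 0.00e+00 -1.00e+00 -1.00e-04]] 0.45
[array([503.8, 349.3,  60. ]), array([505.3, 322.1,  60. ]), array([494.8, 321.8,  60. ]), array([493.3, 349.1,  60. ])] [499.3   335.575  60.   ]
[array([500.5, 355.9,  60. ]), array([506.1, 325.9,  60. ]), array([496.9, 325.4,  60. ]), array([490.2, 355.2,  60. ])] [498.425 340.6    60.   ]
[ 303.80221323 -258.06376672   68.72132505] [ 380.64935213  -68.71333478 -118.32100965]
```

```bash
python3 -m handwheel '[{"ty":-34.5},{"ty":-34.5,"tx":5},{"tx":37.5,"tz":-11.8},{"tx":37.5,"tz":-11.8},{"tx":37.5,"tz":-11.8},{"tx":37.5,"tz":-11.8},{"tx":37.5,"tz":-11.8},{"tx":37.5,"tz":-11.8},{"tx":37.5,"tz":-11.8},{"tx":37.5,"tz":-11.8}]' 80
python3 -m handwheel '[{"tx":37.5,"tz":-11.8},{"tx":37.5,"tz":-11.8},{"tx":1}]'
python3 - <<'E'
from h import *
s,R=st();print(R.round(3),s["joints"],s["force"],s["time_s"],s["eef_pos"])
c=eyes.capture("wrist");cv2.imwrite("pics/w1.png",c["pixels"][:,:,::-1])
print(R.T@(np.array([509.6,224.9,300])-s["eef_pos"]))
E
```

```text
[[ 0.92  -0.     0.392]
 [-0.392 -0.     0.92 ]
 [ 0.    -1.    -0.   ]] [ 9.44605950e-01  3.12885498e-01  1.49776083e+00 -1.67300409e-05
  1.33099565e+00 -2.23377183e-01] [-0.05660135  0.43139962  1.06433022] 0.45 [205.79778677 482.96376672 231.27867495]
[ 380.64935213  -68.71333478 -118.32100965]invalid input
invalid input
```

View pics/w1.png

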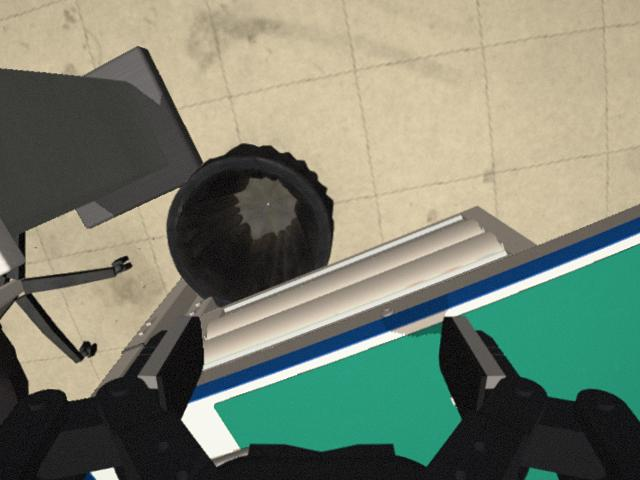

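```bash
python3 -m handwheel '[{"grip":85,"tx":0,"ty":-34.5,"tz":0,"wx":0,"wy":0,"wz":0},{"grip":85,"tx":5,"ty":-34.5,"tz":0,"wx":0,"wy":0,"wz":0},{"grip":85,"tx":37.5,"ty":0,"tz":-11.8,"wx":0,"wy":0,"wz":0},{"grip":85,"tx":37.5,"ty":0,"tz":-11.8,"wx":0,"wy":0,"wz":0},{"grip":85,"tx":37.5,"ty":0,"tz":-11.8,"wx":0,"wy":0,"wz":0},{"grip":85,"tx":37.5,"ty":0,"tz":-11.8,"wx":0,"wy":0,"wz":0},{"grip":85,"tx":37.5,"ty":0,"tz":-11.8,"wx":0,"wy":0,"wz":0},{"grip":85,"tx":37.5,"ty":0,"tz":-11.8,"wx":0,"wy":0,"wz":0},{"grip":85,"tx":37.5,"ty":0,"tz":-11.8,"wx":0,"wy":0,"wz":0},{"grip":85,"tx":37.5,"ty":0,"tz":-11.8,"wx":0,"wy":0,"wz":0}]' 80
python3 - <<'E'
from h import *
s,R=st();print(R.round(3),s["joints"],s["force"],s["time_s"],s["eef_pos"])
print(R.T@(np.array([509.6,224.9,300])-s["eef_pos"]))
E
```

```text
time_s: 1.33
eef_pos: [450.6, 275.0, 300.5]
ee_rot: [0.693, -0.693, 0.141, -0.142]
force: [0.9, 0.9, -0.1]
grip_width: 0.997
[[ 0.92   0.     0.392]
 [-0.392  0.     0.92 ]
 [ 0.    -1.     0.   ]] [ 3.25820544e-01  2.79673931e-01  1.36286368e+00  5.39652451e-05
  1.49871284e+00 -8.42092816e-01] [ 0.9348646   0.93207233 -0.07086763] 1.3333 [450.6028893  275.01449082 300.45439002]
[ 73.92195914   0.46445546 -22.97076337]
```

```bash
python3 -m handwheel '[{"grip":85,"tx":37,"ty":0,"tz":-11.5,"wx":0,"wy":0,"wz":0},{"grip":85,"tx":36.9,"ty":0,"tz":-11.5,"wx":0,"wy":0,"wz":0},{"grip":85,"tx":0,"ty":0,"tz":0,"wx":0,"wy":0,"wz":0}]'
python3 - <<'E'
from h import *
s,R=st();print(s["joints"],s["force"],s["time_s"],s["eef_pos"])
c=eyes.capture("wrist");cv2.imwrite("pics/w1.png",c["pixels"][:,:,::-1])
print(proj(c,[[509.6,224.9,244.9],[509.6,224.9,163]]), -c["R"].T@c["t"])
E
```

```text
time_s: 1.58
eef_pos: [512.2, 222.1, 299.2]
ee_rot: [-0.692, 0.693, -0.143, 0.143]
force: [0.2, 0.5, 0.1]
grip_width: 1.0
[ 1.99895338e-01  3.51578902e-01  1.26929019e+00 -1.41602342e-03
  1.52122200e+00 -9.62465214e-01] [0.21638633 0.49325245 0.10989693] 1.5833 [512.17581615 222.0618592  299.20611081]
[[324.31512352 261.92483243]
 [323.7039776  219.55956833]] [439.75906409 253.83461145 441.77644636]
```

View pics/w1.png

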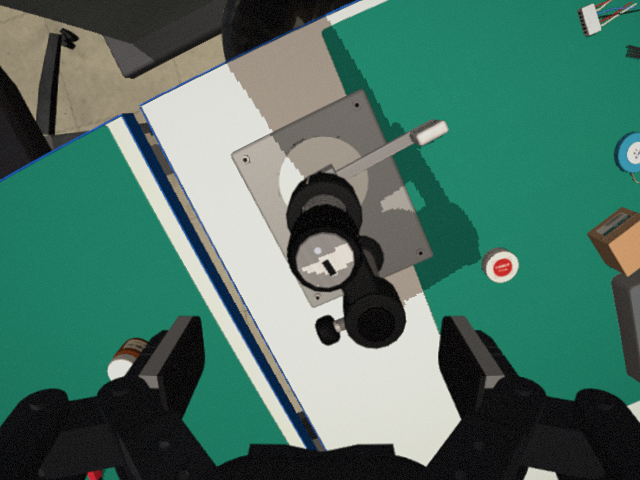

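Wrist view: cap centre at (324,261), matching the predicted (324.3,261.9). The tab is at (430,132) and the finger midline at about column 322. Next I refine the axis.

Run:
```python
from h import *
c=eyes.capture("wrist");im=c["pixels"].astype(int)[215:305,275:370]
m=(im.min(2)>95).astype(np.uint8)
m[:, :]=m
n,l,s,ce=cv2.connectedComponentsWithStats(m);print([(a.tolist(),b.round(1).tolist()) for a,b in zip(s,ce) if a[4]>100])
i=l[46,25] if l[46,25] else l[46,35]
k=(l==i).astype(np.uint8);cn=max(cv2.findContours(k,0,1)[0],key=len)
e=cv2.fitEllipse(cv2.convexHull(cn));print(e)
p=np.array(e[0])+[275,215];print(p,onz(c,p,244.9))
s,R=st();print(s["eef_pos"],s["force"],R.T@(np.array([509.6,224.9,0])-s["eef_pos"]))
```

```text
[([9, 0, 86, 90, 4302], [57.2, 37.1]), ([0, 0, 67, 90, 1758], [16.6, 60.2]), ([83, 0, 12, 24, 210], [89.8, 11.3]), ([19, 24, 57, 53, 2280], [47.2, 49.4])]
((47.45520782470703, 49.79296875), (53.11967468261719, 57.14387893676758), 87.25302124023438)
[322.45520782 264.79296875] [508.69939555 225.56597276 244.9       ]
[508.91119215 225.62850252 299.80505079] [-0.48403485  0.98841529 -0.21852673] [ 1.18344012e+00  2.99804256e+02 -2.85342675e-01]
```

```bash
python3 -m handwheel '[{"grip":85,"tx":0.5,"ty":32,"tz":-0.2,"wx":0,"wy":0,"wz":0},{"grip":85,"tx":0,"ty":32,"tz":0,"wx":0,"wy":0,"wz":0},{"grip":85,"tx":0,"ty":30.8,"tz":0,"wx":0,"wy":0,"wz":0},{"grip":85,"tx":0,"ty":0,"tz":0,"wx":0,"wy":0,"wz":0},{"grip":85,"tx":0,"ty":0,"tz":0,"wx":0,"wy":0,"wz":0}]'
python3 - <<'E'
from h import *
c=eyes.capture("scene");im=c["pixels"][170:330,270:410,::-1];cv2.imwrite("pics/s2.png",cv2.resize(im,None,fx=3.7,fy=3.7,interpolation=cv2.INTER_CUBIC))
s,R=st();print(s["eef_pos"],s["force"],s["wrist_torque"],s["time_s"],s["joints"])
E
```

```text
time_s: 2.1
eef_pos: [507.9, 226.9, 205.7]
ee_rot: [-0.693, 0.693, -0.142, 0.14]
force: [0.7, 0.1, 0.8]
grip_width: 0.998
[508.82153454 226.90350906 207.32250609] [0.64168818 0.41074772 0.8139512 ] [ 0.03629161 -0.03056583  0.01200816] 2.15 [ 2.09140862e-01  4.01014050e-01  1.43749002e+00  7.27382977e-05
  1.30115533e+00 -9.60001992e-01]
```

View pics/s2.png

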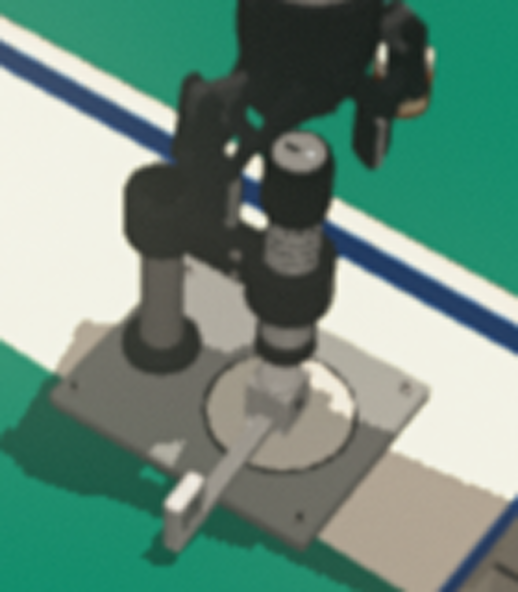

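Scene view: the fingers straddle the grip (tips near (235,210) and (372,165), grip around (298,180)). Closing now.

```bash
python3 -m handwheel '[{"grip":48,"tx":0,"ty":0,"tz":0,"wx":0,"wy":0,"wz":0},{"grip":48,"tx":0,"ty":0,"tz":0,"wx":0,"wy":0,"wz":0},{"grip":48,"tx":0,"ty":0,"tz":0,"wx":0,"wy":0,"wz":0},{"grip":48,"tx":0,"ty":0,"tz":0,"wx":0,"wy":0,"wz":0},{"grip":48,"tx":0,"ty":0,"tz":0,"wx":0,"wy":0,"wz":0}]' 20
python3 - <<'E'
from h import *
s,R=st();print(s["eef_pos"],s["force"],s["wrist_torque"],s["time_s"],s["grip_width"]*85.4, R.T@(np.array([509.4,225.1,205])-s["eef_pos"]))
c=eyes.capture("wrist");cv2.imwrite("pics/w2.png",c["pixels"][:,:,::-1])
E
```

```text
time_s: 2.57
eef_pos: [508.9, 226.1, 206.0]
ee_rot: [0.693, -0.693, 0.141, -0.142]
force: [0.4, 0.0, 0.3]
grip_width: 0.561
[508.87969389 226.08962782 205.97519699] [0.40425812 0.03148049 0.34612423] [ 0.02087969  0.01403767 -0.06322493] 2.5667 47.8906957249462 [ 0.86599508  0.97543641 -0.7068714 ]
```

View pics/w2.png

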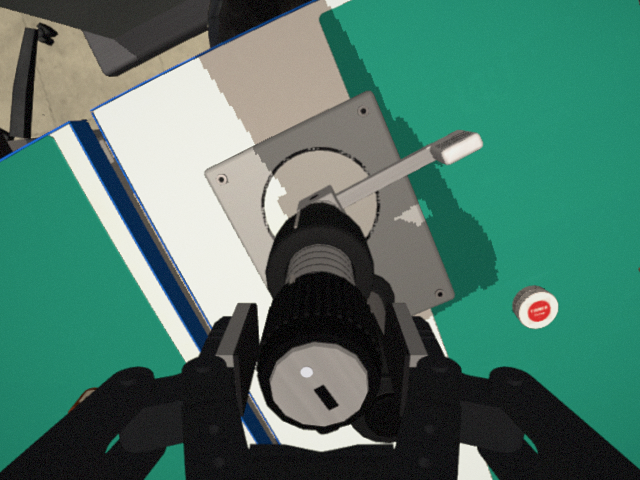

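Wrist view: the cap centre (320,387) sits about 1 mm left of the finger midline (about 325). I'll shift slightly and close with low force.

```bash
python3 -m handwheel '[{"grip":48,"tx":0.8,"ty":0.5,"tz":-0.9,"wx":0,"wy":0,"wz":0},{"grip":36,"tx":0,"ty":0,"tz":0,"wx":0,"wy":0,"wz":0},{"grip":36,"tx":0,"ty":0,"tz":0,"wx":0,"wy":0,"wz":0},{"grip":36,"tx":0,"ty":0,"tz":0,"wx":0,"wy":0,"wz":0},{"grip":36,"tx":0,"ty":0,"tz":0,"wx":0,"wy":0,"wz":0}]' 20
python3 - <<'E'
from h import *
s,R=st();print(s["eef_pos"],s["force"],R.T@s["force"],s["wrist_torque"],s["time_s"],s["grip_width"]*85.4)
E
```

```text
time_s: 3.03
eef_pos: [509.3, 224.9, 205.0]
ee_rot: [0.693, -0.693, 0.141, -0.142]
force: [1.9, 0.0, -1.5]
grip_width: 0.465
[509.34186887 224.87729748 204.97541763] [ 1.85118538  0.02020377 -1.52986711] [1.69439757 1.53068693 0.74417959] [ 0.07396289 -0.39507394 -0.00069418] 3.0333 39.704755891170144
```

```bash
python3 -m handwheel '[{"grip":30,"tx":0,"ty":0,"tz":0,"wx":0,"wy":0,"wz":0},{"grip":30,"tx":0,"ty":0,"tz":0,"wx":0,"wy":0,"wz":0},{"grip":30,"tx":0,"ty":0,"tz":0,"wx":0,"wy":0,"wz":0}]' 100
cat > rep.py <<'E'
from h import *
s,R=st();print("t",round(s["time_s"],2),"pos",s["eef_pos"].round(2),"F",s["force"].round(2),"Ft",(R.T@s["force"]).round(2),"M",s["wrist_torque"].round(3),"g",round(s["grip_width"]*85.4,2),"yaw",round(np.arctan2(R[1,2],R[0,2]),4),"up",R[:,1].round(4),"j6",s["joints"][5].round(3))
E
python3 rep.py
```

```text
time_s: 3.28
eef_pos: [509.3, 225.0, 204.9]
ee_rot: [0.693, -0.693, 0.141, -0.142]
force: [3.6, 1.2, -1.6]
grip_width: 0.448
t 3.28 pos [509.27 225.01 204.92] F [ 3.6   1.19 -1.57] Ft [2.84 1.57 2.5 ] M [ 0.183 -0.544 -0.114] g 38.25 yaw 1.168 up [ 3.e-04  2.e-04 -1.e+00] j6 -0.962
```

```bash
python3 -m handwheel '[{"grip":30,"tx":0,"ty":0,"tz":0,"wx":0,"wy":-0.06,"wz":0},{"grip":30,"tx":0,"ty":0,"tz":0,"wx":0,"wy":-0.06,"wz":0},{"grip":30,"tx":0,"ty":0,"tz":0,"wx":0,"wy":0,"wz":0}]';python3 rep.py
python3 -m handwheel '[{"grip":30,"tx":0,"ty":0,"tz":0,"wx":0,"wy":-0.08,"wz":0},{"grip":30,"tx":0,"ty":0,"tz":0,"wx":0,"wy":-0.08,"wz":0},{"grip":30,"tx":0,"ty":0,"tz":0,"wx":0,"wy":0,"wz":0}]';python3 rep.py
```

```text
time_s: 3.53
eef_pos: [509.3, 225.1, 204.9]
ee_rot: [0.7, -0.7, 0.099, -0.099]
force: [3.7, 1.3, -3.3]
grip_width: 0.445
t 3.53 pos [509.28 225.05 204.95] F [ 3.73  1.32 -3.31] Ft [3.22 3.31 2.3 ] M [ 0.243 -0.582  0.12 ] g 38.03 yaw 1.2902 up [ 4.e-04  3.e-04 -1.e+00] j6 -1.085
time_s: 3.78
eef_pos: [509.2, 225.1, 205.0]
ee_rot: [0.706, -0.706, 0.043, -0.043]
force: [4.2, 2.3, -2.2]
grip_width: 0.451
t 3.78 pos [509.25 225.09 204.97] F [ 4.2   2.28 -2.19] Ft [3.89 2.19 2.77] M [ 0.363 -0.687  0.152] g 38.52 yaw 1.4493 up [ 4.e-04  3.e-04 -1.e+00] j6 -1.244
```

```bash
python3 -m handwheel '[{"grip":30,"tx":0,"ty":0,"tz":0,"wx":0,"wy":-0.08,"wz":0},{"grip":30,"tx":0,"ty":0,"tz":0,"wx":0,"wy":-0.08,"wz":0},{"grip":30,"tx":0,"ty":0,"tz":0,"wx":0,"wy":-0.08,"wz":0},{"grip":30,"tx":0,"ty":0,"tz":0,"wx":0,"wy":-0.04,"wz":0},{"grip":30,"tx":0,"ty":0,"tz":0,"wx":0,"wy":0,"wz":0}]';python3 rep.py
python3 - <<'E'
from h import *
c=eyes.capture("wrist");cv2.imwrite("pics/w3.png",c["pixels"][:,:,::-1])
E
python3 rep.py
```

```text
time_s: 4.2
eef_pos: [509.2, 225.2, 204.9]
ee_rot: [0.705, -0.705, -0.055, 0.055]
force: [4.3, 3.4, -2.2]
grip_width: 0.445
t 4.2 pos [509.16 225.17 204.94] F [ 4.26  3.4  -2.25] Ft [4.74 2.25 2.69] M [ 0.58  -0.572  0.139] g 37.98 yaw 1.7262 up [ 2.e-04  5.e-04 -1.e+00] j6 -1.521
t 4.25 pos [509.16 225.18 204.95] F [ 2.68  3.15 -3.24] Ft [3.13 3.24 2.7 ] M [ 0.613 -0.634  0.188] g 38.52 yaw 1.7247 up [ 2.e-04  4.e-04 -1.e+00] j6 -1.519
```

View pics/w3.png

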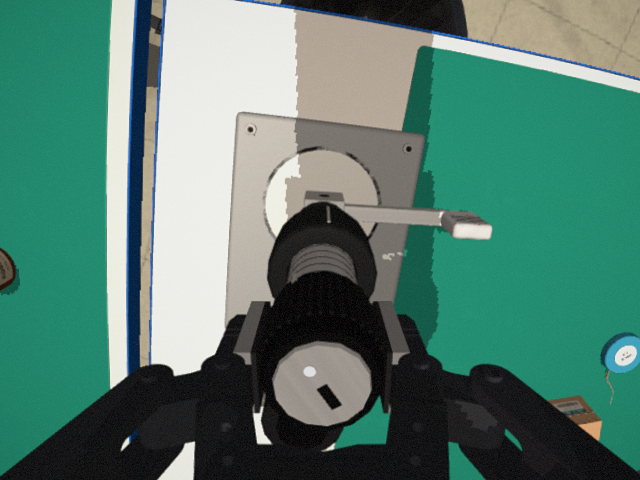

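Wrist view: the slot at (328,396) has turned with the gripper, so there was no slip, and the z load is about the camera's weight. It's loose, so I lower it.

```bash
python3 -m handwheel '[{"grip":30,"tx":0,"ty":1,"tz":0,"wx":0,"wy":0,"wz":0},{"grip":30,"tx":0,"ty":1,"tz":0,"wx":0,"wy":0,"wz":0},{"grip":30,"tx":0,"ty":0,"tz":0,"wx":0,"wy":0,"wz":0}]';python3 rep.py
python3 -m handwheel '[{"grip":30,"tx":0,"ty":2,"tz":0,"wx":0,"wy":0,"wz":0},{"grip":30,"tx":0,"ty":2,"tz":0,"wx":0,"wy":0,"wz":0},{"grip":30,"tx":0,"ty":2,"tz":0,"wx":0,"wy":0,"wz":0},{"grip":30,"tx":0,"ty":2,"tz":0,"wx":0,"wy":0,"wz":0},{"grip":30,"tx":0,"ty":2,"tz":0,"wx":0,"wy":0,"wz":0},{"grip":30,"tx":0,"ty":2,"tz":0,"wx":0,"wy":0,"wz":0},{"grip":30,"tx":0,"ty":0,"tz":0,"wx":0,"wy":0,"wz":0}]';python3 rep.py
```

```text
time_s: 4.5
eef_pos: [509.1, 225.1, 202.8]
ee_rot: [0.705, -0.705, -0.055, 0.055]
force: [4.4, 4.0, -3.9]
grip_width: 0.449
t 4.5 pos [509.13 225.12 202.81] F [ 4.35  4.04 -3.89] Ft [4.92 3.89 3.32] M [ 0.682 -0.624 -0.05 ] g 38.31 yaw 1.7257 up [ 1.e-04  5.e-04 -1.e+00] j6 -1.52
time_s: 5.08
eef_pos: [509.1, 225.1, 190.5]
ee_rot: [0.705, -0.705, -0.055, 0.055]
force: [4.5, 5.2, -2.8]
grip_width: 0.445
t 5.08 pos [509.14 225.13 190.54] F [ 4.52  5.24 -2.75] Ft [5.28 2.76 4.48] M [ 0.701 -0.698 -0.11 ] g 38.02 yaw 1.726 up [-1.e-04  5.e-04 -1.e+00] j6 -1.521
```

```bash
python3 -m handwheel '[{"grip":30,"tx":0.3,"ty":1.5,"tz":0.3,"wx":0,"wy":0,"wz":0},{"grip":30,"tx":0,"ty":1.5,"tz":0,"wx":0,"wy":0,"wz":0},{"grip":30,"tx":0,"ty":1.5,"tz":0,"wx":0,"wy":0,"wz":0},{"grip":30,"tx":0,"ty":0,"tz":0,"wx":0,"wy":0,"wz":0},{"grip":30,"tx":0,"ty":0,"tz":0,"wx":0,"wy":0,"wz":0}]';python3 rep.py
python3 - <<'E'
from h import *
c=eyes.capture("scene");im=c["pixels"][200:320,290:400,::-1];cv2.imwrite("pics/s3.png",cv2.resize(im,None,fx=5,fy=5,interpolation=cv2.INTER_CUBIC))
E
```

```text
time_s: 5.5
eef_pos: [509.2, 225.2, 186.2]
ee_rot: [-0.705, 0.705, 0.055, -0.056]
force: [1.6, 3.6, -4.0]
grip_width: 0.447
t 5.5 pos [509.23 225.24 186.21] F [ 1.59  3.59 -3.96] Ft [2.14 3.96 3.3 ] M [ 0.53  -0.504 -0.177] g 38.16 yaw 1.7275 up [-6.e-04 -1.e-04 -1.e+00] j6 -1.522
```

View pics/s3.png

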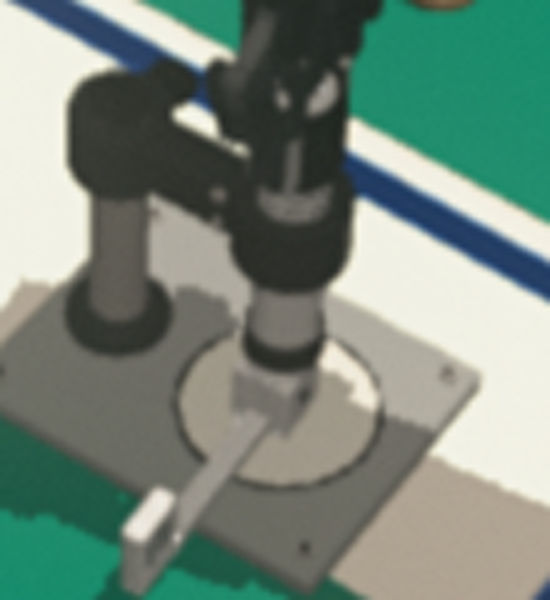

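Scene view: the hood's rim (285,350) is just above the gauge. I'll feel for contact in small steps.

```bash
for k in 1; do python3 -m handwheel '[{"grip":30,"tx":0,"ty":1,"tz":0,"wx":0,"wy":0,"wz":0},{"grip":30,"tx":0,"ty":0.5,"tz":0,"wx":0,"wy":0,"wz":0},{"grip":30,"tx":0,"ty":0,"tz":0,"wx":0,"wy":0,"wz":0}]' >/dev/null;python3 rep.py
python3 -m handwheel '[{"grip":30,"tx":0,"ty":0.5,"tz":0,"wx":0,"wy":0,"wz":0},{"grip":30,"tx":0,"ty":0,"tz":0,"wx":0,"wy":0,"wz":0}]' >/dev/null;python3 rep.py
python3 -m handwheel '[{"grip":30,"tx":0,"ty":0.5,"tz":0,"wx":0,"wy":0,"wz":0},{"grip":30,"tx":0,"ty":0,"tz":0,"wx":0,"wy":0,"wz":0}]' >/dev/null;python3 rep.py
python3 -m handwheel '[{"grip":30,"tx":0,"ty":0.5,"tz":0,"wx":0,"wy":0,"wz":0},{"grip":30,"tx":0,"ty":0,"tz":0,"wx":0,"wy":0,"wz":0}]' >/dev/null;python3 rep.py; done
```

```text
t 5.8 pos [509.29 225.26 184.9 ] F [ 2.1   2.01 -3.38] Ft [2.39 3.38 1.66] M [ 0.523 -0.315 -0.13 ] g 38.4 yaw 1.7279 up [-3.e-04 -0.e+00 -1.e+00] j6 -1.522
t 5.97 pos [509.3  225.26 184.45] F [ 2.11  1.9  -2.52] Ft [2.38 2.52 1.54] M [ 0.46  -0.267 -0.154] g 38.11 yaw 1.728 up [-2.e-04 -1.e-04 -1.e+00] j6 -1.522
t 6.13 pos [509.31 225.27 183.92] F [ 1.44  2.82 -2.59] Ft [1.86 2.59 2.56] M [ 0.456 -0.258 -0.153] g 38.37 yaw 1.728 up [-2.e-04 -0.e+00 -1.e+00] j6 -1.522
t 6.3 pos [509.32 225.28 183.41] F [ 1.8   3.09 -2.51] Ft [2.26 2.51 2.77] M [ 0.439 -0.175 -0.145] g 38.27 yaw 1.728 up [-2.e-04 -0.e+00 -1.e+00] j6 -1.522
```

```bash
for k in 1; do python3 -m handwheel '[{"grip":30,"tx":0,"ty":0.5,"tz":0,"wx":0,"wy":0,"wz":0},{"grip":30,"tx":0,"ty":0,"tz":0,"wx":0,"wy":0,"wz":0}]' >/dev/null;python3 rep.py
python3 -m handwheel '[{"grip":30,"tx":0,"ty":0.5,"tz":0,"wx":0,"wy":0,"wz":0},{"grip":30,"tx":0,"ty":0,"tz":0,"wx":0,"wy":0,"wz":0}]' >/dev/null;python3 rep.py
python3 -m handwheel '[{"grip":30,"tx":0,"ty":0.5,"tz":0,"wx":0,"wy":0,"wz":0},{"grip":30,"tx":0,"ty":0,"tz":0,"wx":0,"wy":0,"wz":0}]' >/dev/null;python3 rep.py
python3 -m handwheel '[{"grip":30,"tx":0,"ty":0.5,"tz":0,"wx":0,"wy":0,"wz":0},{"grip":30,"tx":0,"ty":0,"tz":0,"wx":0,"wy":0,"wz":0}]' >/dev/null;python3 rep.py; done
```

```text
t 6.47 pos [509.32 225.27 182.91] F [ 0.94  2.69 -3.02] Ft [1.35 3.02 2.51] M [ 0.47  -0.193 -0.167] g 38.42 yaw 1.728 up [-2.e-04 -1.e-04 -1.e+00] j6 -1.522
t 6.63 pos [509.35 225.25 182.39] F [ 1.35  1.77 -2.87] Ft [1.62 2.87 1.54] M [ 0.45  -0.182 -0.125] g 38.54 yaw 1.728 up [-2.e-04 -0.e+00 -1.e+00] j6 -1.522
t 6.8 pos [509.34 225.25 181.9 ] F [ 0.81  2.42 -2.08] Ft [1.18 2.08 2.27] M [ 0.45  -0.161 -0.201] g 38.26 yaw 1.728 up [-2.e-04 -0.e+00 -1.e+00] j6 -1.522
t 6.97 pos [509.36 225.28 181.52] F [ 1.25  3.03 -2.27] Ft [1.71 2.27 2.8 ] M [ 0.524 -0.128 -0.103] g 38.09 yaw 1.728 up [ 0. -0. -1.] j6 -1.522
```

```bash
for k in 1; do python3 -m handwheel '[{"grip":30,"tx":0,"ty":0.5,"tz":0,"wx":0,"wy":0,"wz":0},{"grip":30,"tx":0,"ty":0,"tz":0,"wx":0,"wy":0,"wz":0},{"grip":30,"tx":0,"ty":0,"tz":0,"wx":0,"wy":0,"wz":0}]' >/dev/null;python3 rep.py
python3 -m handwheel '[{"grip":30,"tx":0,"ty":0.5,"tz":0,"wx":0,"wy":0,"wz":0},{"grip":30,"tx":0,"ty":0,"tz":0,"wx":0,"wy":0,"wz":0},{"grip":30,"tx":0,"ty":0,"tz":0,"wx":0,"wy":0,"wz":0}]' >/dev/null;python3 rep.py
 done
```

```text
t 7.22 pos [509.38 225.3  181.12] F [ 0.24  2.6  -0.13] Ft [0.65 0.13 2.53] M [ 0.402 -0.014 -0.156] g 38.03 yaw 1.728 up [ 1.e-04  0.e+00 -1.e+00] j6 -1.522
t 7.47 pos [509.41 225.3  180.65] F [-0.95  1.65  1.55] Ft [-0.68 -1.55  1.78] M [ 0.407  0.114 -0.151] g 38.33 yaw 1.728 up [ 2.e-04  0.e+00 -1.e+00] j6 -1.522
```

Contact at about z = 181.7, and the force slope agrees with the hood's stiffness. I back off 0.5 mm to a light touch, then tighten.

```bash
python3 -m handwheel '[{"grip":30,"tx":0,"ty":-0.4,"tz":0,"wx":0,"wy":0,"wz":0},{"grip":30,"tx":0,"ty":0,"tz":0,"wx":0,"wy":0,"wz":0},{"grip":30,"tx":0,"ty":0,"tz":0,"wx":0,"wy":0,"wz":0}]' >/dev/null;python3 rep.py
python3 -m handwheel '[{"grip":30,"tx":0,"ty":0,"tz":0,"wx":0,"wy":0.08,"wz":0},{"grip":30,"tx":0,"ty":0,"tz":0,"wx":0,"wy":0.08,"wz":0},{"grip":30,"tx":0,"ty":0,"tz":0,"wx":0,"wy":0.08,"wz":0},{"grip":30,"tx":0,"ty":0,"tz":0,"wx":0,"wy":0.08,"wz":0},{"grip":30,"tx":0,"ty":0,"tz":0,"wx":0,"wy":0.08,"wz":0},{"grip":30,"tx":0,"ty":0,"tz":0,"wx":0,"wy":0,"wz":0}]' >/dev/null;python3 rep.py
python3 -m handwheel '[{"grip":30,"tx":0,"ty":0,"tz":0,"wx":0,"wy":0.08,"wz":0},{"grip":30,"tx":0,"ty":0,"tz":0,"wx":0,"wy":0.08,"wz":0},{"grip":30,"tx":0,"ty":0,"tz":0,"wx":0,"wy":0,"wz":0}]' >/dev/null;python3 rep.py
```

```text
t 7.72 pos [509.4  225.25 180.92] F [-0.02  3.    0.59] Ft [ 0.45 -0.59  2.97] M [ 0.401  0.042 -0.185] g 38.16 yaw 1.728 up [ 0.e+00 -1.e-04 -1.e+00] j6 -1.522
t 8.22 pos [509.4  225.13 180.93] F [-0.96  1.19  1.47] Ft [-1.22 -1.47  0.92] M [ 0.164  0.043 -0.208] g 38.12 yaw 1.3254 up [ 0.e+00 -4.e-04 -1.e+00] j6 -1.119
t 8.47 pos [509.36 225.1  180.9 ] F [-0.87  0.59  0.71] Ft [-1.03 -0.71  0.2 ] M [ 0.11   0.054 -0.168] g 38.55 yaw 1.1677 up [-1.e-04 -4.e-04 -1.e+00] j6 -0.962
```

```bash
python3 -m handwheel '[{"grip":30,"tx":0,"ty":-0.3,"tz":0,"wx":0,"wy":0.08,"wz":0},{"grip":30,"tx":0,"ty":0,"tz":0,"wx":0,"wy":0.08,"wz":0},{"grip":30,"tx":0,"ty":0,"tz":0,"wx":0,"wy":0,"wz":0}]' 120 >/dev/null;python3 rep.py
python3 -m handwheel '[{"grip":30,"tx":0,"ty":0,"tz":0,"wx":0,"wy":0.08,"wz":0},{"grip":30,"tx":0,"ty":0,"tz":0,"wx":0,"wy":0,"wz":0}]' >/dev/null;python3 rep.py
python3 -m handwheel '[{"grip":30,"tx":0,"ty":0,"tz":0,"wx":0,"wy":0.06,"wz":0},{"grip":30,"tx":0,"ty":0,"tz":0,"wx":0,"wy":0,"wz":0}]' >/dev/null;python3 rep.py
```

```text
t 8.72 pos [509.31 225.04 181.01] F [-0.34  0.04 -0.25] Ft [-0.31  0.26 -0.15] M [ 0.     0.025 -0.17 ] g 37.88 yaw 1.0092 up [-4.e-04 -6.e-04 -1.e+00] j6 -0.803
t 8.88 pos [509.3  225.03 181.02] F [ 0.3  -1.02 -0.28] Ft [ 0.85  0.28 -0.64] M [-0.047  0.058 -0.083] g 38.03 yaw 0.9303 up [-4.e-04 -6.e-04 -1.e+00] j6 -0.724
t 9.05 pos [509.28 225.04 181.  ] F [-1.65 -0.98 -0.26] Ft [-0.63  0.26 -1.81] M [-0.126  0.056 -0.019] g 37.99 yaw 0.8713 up [-5.e-04 -6.e-04 -1.e+00] j6 -0.665
```

```bash
python3 -m handwheel '[{"grip":30,"tx":0,"ty":0,"tz":0,"wx":0,"wy":0.05,"wz":0},{"grip":30,"tx":0,"ty":0,"tz":0,"wx":0,"wy":0,"wz":0}]' >/dev/null;python3 rep.py
python3 -m handwheel '[{"grip":30,"tx":0,"ty":0,"tz":0,"wx":0,"wy":0.04,"wz":0},{"grip":30,"tx":0,"ty":0,"tz":0,"wx":0,"wy":0,"wz":0}]' >/dev/null;python3 rep.py
python3 -m handwheel '[{"grip":30,"tx":0,"ty":0,"tz":0,"wx":0,"wy":0.04,"wz":0},{"grip":30,"tx":0,"ty":0,"tz":0,"wx":0,"wy":0,"wz":0}]' >/dev/null;python3 rep.py
python3 - <<'E'
from h import *
c=eyes.capture("wrist");cv2.imwrite("pics/w4.png",c["pixels"][:,:,::-1])
E
```

```text
t 9.22 pos [509.25 225.07 181.01] F [-1.27 -1.52 -0.96] Ft [ 0.1   0.96 -1.98] M [-0.239  0.09  -0.019] g 37.86 yaw 0.8213 up [-6.e-04 -5.e-04 -1.e+00] j6 -0.615
t 9.38 pos [509.24 225.06 181.06] F [-1.19 -1.68 -0.54] Ft [ 0.36  0.54 -2.03] M [-0.245  0.124  0.08 ] g 37.86 yaw 0.7814 up [-5.e-04 -5.e-04 -1.e+00] j6 -0.575
t 9.55 pos [509.23 225.1  181.04] F [-0.82 -1.63 -1.28] Ft [ 0.65  1.29 -1.71] M [-0.272  0.217  0.156] g 37.81 yaw 0.7408 up [-6.e-04 -5.e-04 -1.e+00] j6 -0.535
```

View pics/w4.png

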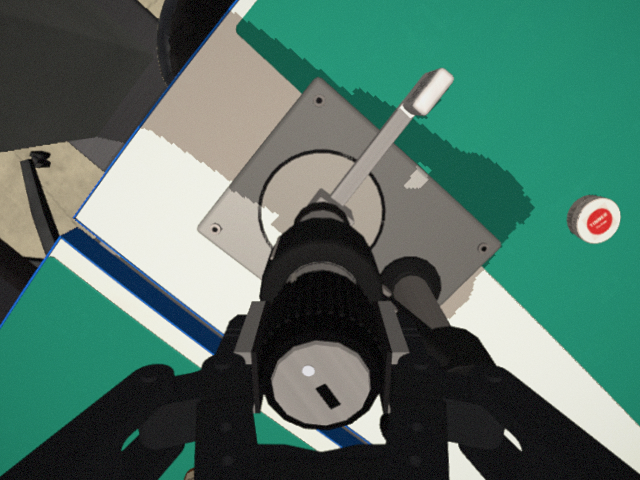

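Wrist view: the slot is still at (327,396) with the same angle, so no slip. Torque is rising, so I carry on to the stop.

```bash
python3 -m handwheel '[{"grip":30,"tx":0,"ty":0,"tz":0,"wx":0,"wy":0.04,"wz":0},{"grip":30,"tx":0,"ty":0,"tz":0,"wx":0,"wy":0,"wz":0}]' >/dev/null;python3 rep.py
python3 -m handwheel '[{"grip":30,"tx":0,"ty":0,"tz":0,"wx":0,"wy":0.03,"wz":0},{"grip":30,"tx":0,"ty":0,"tz":0,"wx":0,"wy":0,"wz":0}]' >/dev/null;python3 rep.py
python3 -m handwheel '[{"grip":30,"tx":0,"ty":0,"tz":0,"wx":0,"wy":0.03,"wz":0},{"grip":30,"tx":0,"ty":0,"tz":0,"wx":0,"wy":0,"wz":0}]' >/dev/null;python3 rep.py
```

```text
t 9.77 pos [509.22 225.02 181.04] F [-1.44 -2.03 -1.6 ] Ft [ 0.63  1.6  -2.4 ] M [-0.399  0.247  0.193] g 37.87 yaw 0.6998 up [-6.e-04 -6.e-04 -1.e+00] j6 -0.494
t 9.93 pos [509.2  225.06 181.06] F [-2.17 -2.19 -0.67] Ft [ 0.37  0.67 -3.06] M [-0.453  0.279  0.273] g 37.9 yaw 0.6702 up [-7.e-04 -6.e-04 -1.e+00] j6 -0.464
t 10.1 pos [509.21 225.03 181.05] F [-1.73 -4.62 -1.  ] Ft [ 2.67  1.   -4.15] M [-0.539  0.33   0.302] g 38.06 yaw 0.6398 up [-6.e-04 -6.e-04 -1.e+00] j6 -0.434
```

```bash
python3 -m handwheel '[{"grip":30,"tx":0,"ty":0,"tz":0,"wx":0,"wy":0.03,"wz":0},{"grip":30,"tx":0,"ty":0,"tz":0,"wx":0,"wy":0,"wz":0}]' >/dev/null;python3 rep.py
python3 -m handwheel '[{"grip":30,"tx":0,"ty":0,"tz":0,"wx":0,"wy":0.03,"wz":0},{"grip":30,"tx":0,"ty":0,"tz":0,"wx":0,"wy":0,"wz":0}]' >/dev/null;python3 rep.py
```

```text
t 10.27 pos [509.2  225.1  181.07] F [-2.05 -3.65 -2.19] Ft [ 1.82  2.19 -3.77] M [-0.608  0.404  0.354] g 38.19 yaw 0.6096 up [-6.e-04 -5.e-04 -1.e+00] j6 -0.404
t 10.43 pos [509.18 225.06 181.03] F [-3.12 -3.81 -0.95] Ft [ 1.46  0.96 -4.71] M [-0.718  0.367  2.475] g 37.91 yaw 0.5831 up [-4.0e-04 -1.4e-03 -1.0e+00] j6 -0.376
```

Firm stop felt (2.5 N m at yaw 0.583, 0.585 rad beyond the start). I ease the wind-up and release.

```bash
python3 -m handwheel '[{"grip":30,"tx":0,"ty":0,"tz":0,"wx":0,"wy":-0.02,"wz":0},{"grip":30,"tx":0,"ty":0,"tz":0,"wx":0,"wy":0,"wz":0}]' >/dev/null;python3 rep.py
python3 -m handwheel '[{"grip":60,"tx":0,"ty":0,"tz":0,"wx":0,"wy":0,"wz":0},{"grip":80,"tx":0,"ty":0,"tz":0,"wx":0,"wy":0,"wz":0},{"grip":85,"tx":0,"ty":0,"tz":0,"wx":0,"wy":0,"wz":0},{"grip":85,"tx":0,"ty":0,"tz":0,"wx":0,"wy":0,"wz":0},{"grip":85,"tx":0,"ty":0,"tz":0,"wx":0,"wy":0,"wz":0}]' 60 >/dev/null;python3 rep.py
python3 - <<'E'
from h import *
c=eyes.capture("wrist");cv2.imwrite("pics/w5.png",c["pixels"][:,:,::-1])
E
```

```text
t 10.6 pos [509.18 225.08 181.05] F [-2.02 -4.84 -0.98] Ft [ 2.85  0.98 -4.41] M [-0.669  0.498  0.747] g 37.83 yaw 0.601 up [-7.e-04 -4.e-04 -1.e+00] j6 -0.395
t 11.02 pos [509.58 225.45 181.44] F [0.32 0.84 0.26] Ft [-0.52 -0.26  0.74] M [-0.002  0.014  0.083] g 85.07 yaw 0.598 up [ 7.e-04  5.e-04 -1.e+00] j6 -0.392
```

View pics/w5.png

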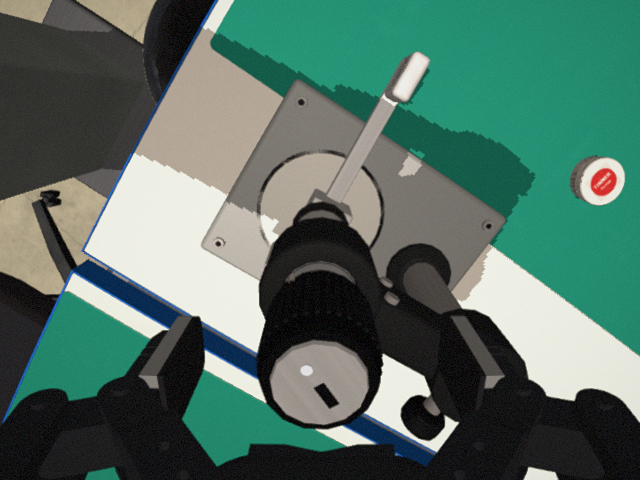

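Wrist view: released, cap still at (320,382) with the slot unchanged. Now I rise and look at the tab.

```bash
python3 -m handwheel '[{"grip":85,"tx":0,"ty":-30,"tz":0,"wx":0,"wy":0,"wz":0},{"grip":85,"tx":0,"ty":-35,"tz":0,"wx":0,"wy":0,"wz":0},{"grip":85,"tx":0,"ty":-15,"tz":0,"wx":0,"wy":0.1,"wz":0},{"grip":85,"tx":0,"ty":0,"tz":0,"wx":0,"wy":0.12,"wz":0},{"grip":85,"tx":0,"ty":0,"tz":0,"wx":0,"wy":0.12,"wz":0},{"grip":85,"tx":0,"ty":0,"tz":0,"wx":0,"wy":0.12,"wz":0},{"grip":85,"tx":0,"ty":0,"tz":0,"wx":0,"wy":0.06,"wz":0},{"grip":85,"tx":0,"ty":0,"tz":0,"wx":0,"wy":0,"wz":0},{"grip":85,"tx":0,"ty":0,"tz":0,"wx":0,"wy":0,"wz":0}]' 60 >/dev/null;python3 rep.py
python3 - <<'E'
from h import *
s,R=st();print(R.round(3), R.T@(np.array([499,337,250])-s["eef_pos"]))
c=eyes.capture("wrist");cv2.imwrite("pics/w6.png",c["pixels"][:,:,::-1])
print(proj(c,[[499.3,335.6,60],[499,338,60]]))
E
```

```text
t 11.82 pos [509.41 225.32 261.26] F [-0.04  0.31  0.17] Ft [-0.32 -0.17 -0.02] M [ 0.051 -0.058  0.022] g 85.02 yaw 0.0802 up [ 2.e-04  1.e-04 -1.e+00] j6 0.126
[[ 0.08   0.     0.997]
 [-0.997  0.     0.08 ]
 [-0.    -1.     0.   ]] [-112.15553169   11.27572132   -1.4336267 ]
[[319.46751418  64.36545071]
 [319.32583407  61.0945693 ]]
```

View pics/w6.png

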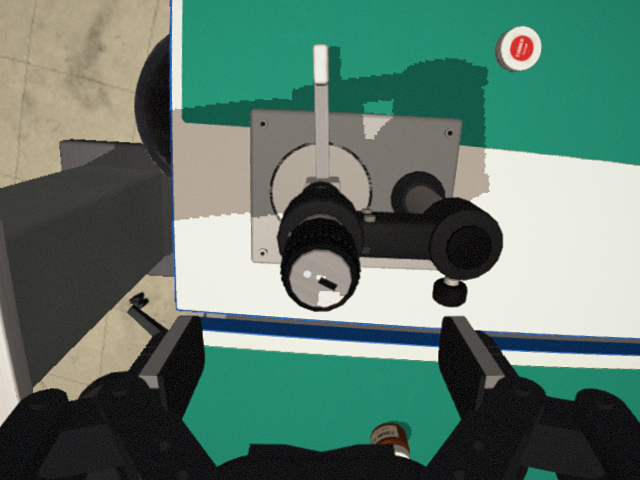

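Wrist view: tab top at (320,62) with the bar vertical at column 321, so the jaws are aligned with the gauge. I move over the tab.

```bash
python3 -m handwheel '[{"grip":85,"tx":-37,"ty":0,"tz":-0.5,"wx":0,"wy":0,"wz":0},{"grip":85,"tx":-37,"ty":0,"tz":-0.5,"wx":0,"wy":0,"wz":0},{"grip":85,"tx":-38,"ty":20,"tz":-0.4,"wx":0,"wy":0,"wz":0},{"grip":85,"tx":0,"ty":40,"tz":0,"wx":0,"wy":0,"wz":0},{"grip":85,"tx":0,"ty":40,"tz":0,"wx":0,"wy":0,"wz":0},{"grip":85,"tx":0,"ty":26,"tz":0,"wx":0,"wy":0,"wz":0},{"grip":85,"tx":0,"ty":0,"tz":0,"wx":0,"wy":0,"wz":0},{"grip":85,"tx":0,"ty":0,"tz":0,"wx":0,"wy":0,"wz":0},{"grip":85,"tx":0,"ty":0,"tz":0,"wx":0,"wy":0,"wz":0}]' 60 >/dev/null;python3 rep.py
python3 - <<'E'
from h import *
s,R=st()
c=eyes.capture("wrist");cv2.imwrite("pics/w7.png",c["pixels"][:,:,::-1])
print(proj(c,[[499,337.5,60],s["eef_pos"]]))
E
```

```text
t 12.62 pos [500.42 336.04 138.12] F [0.22 0.63 0.6 ] Ft [-0.61 -0.6   0.27] M [-0.032 -0.02   0.006] g 85.23 yaw 0.0785 up [ 0.0032  0.0014 -1.    ] j6 0.319
[[318.36953999 250.16296296]
 [321.16916316 320.9028627 ]]
```

View pics/w7.png

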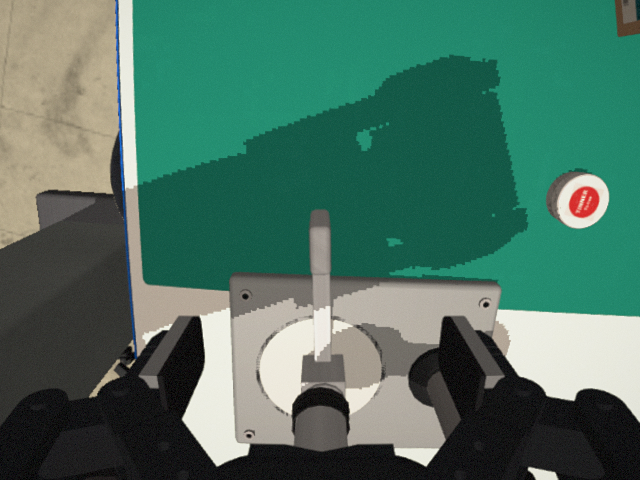

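Wrist view: tab top face spans (310..329, 226..274), centre about (319.5,250), as predicted (318.4,250.2).

Run:
```python
from h import *
s,R=st()
c=eyes.capture("wrist");im=c["pixels"].astype(int)
print(onz(c,(319.5,250),60), s["eef_pos"])
P=[]
for v in range(285,345,6):
    r=im[v,300:345].min(1);u=np.where(r>150)[0]+300
    print(v,u.min() if len(u) else None,u.max() if len(u) else None,len(u))
for v in range(230,272,6):
    r=im[v,300:345];u=np.where((r[:,0]-r[:,1])>-25)[0]+300
    a,b=onz(c,(u.min()-.5,v),60),onz(c,(u.max()+.5,v),60);print(v,u.min(),u.max(),((a+b)/2).round(1),(b-a)[0].round(1))
```

```text
[499.78674237 337.59834973  60.        ] [500.530686   336.07565305 138.39236832]
285 314 327 7
291 314 328 10
297 314 344 17
303 314 344 16
309 300 344 40
315 300 344 32
321 300 340 39
327 300 344 44
333 300 334 33
339 300 330 31
230 309 330 [498.9 349.3  60. ] 12.2
236 309 330 [499.2 345.8  60. ] 12.2
242 309 330 [499.4 342.3  60. ] 12.3
248 309 330 [499.7 338.8  60. ] 12.3
254 309 330 [500.  335.2  60. ] 12.4
260 310 330 [500.5 331.6  60. ] 11.9
266 310 330 [500.8 328.   60. ] 11.9
```

```bash
python3 -m handwheel '[{"grip":85,"tx":-1.6,"ty":35,"tz":-0.6,"wx":0,"wy":-0.01,"wz":0},{"grip":85,"tx":0,"ty":35,"tz":0,"wx":0,"wy":0,"wz":0},{"grip":60,"tx":0,"ty":25,"tz":0,"wx":0,"wy":0,"wz":0},{"grip":40,"tx":0,"ty":16,"tz":0,"wx":0,"wy":0,"wz":0},{"grip":22,"tx":0,"ty":0,"tz":0,"wx":0,"wy":0,"wz":0},{"grip":22,"tx":0,"ty":0,"tz":0,"wx":0,"wy":0,"wz":0},{"grip":22,"tx":0,"ty":0,"tz":0,"wx":0,"wy":0,"wz":0},{"grip":22,"tx":0,"ty":0,"tz":0,"wx":0,"wy":0,"wz":0}]' 20 >/dev/null;python3 rep.py
python3 - <<'E'
from h import *
c=eyes.capture("wrist");cv2.imwrite("pics/w8.png",c["pixels"][:,:,::-1])
E
```

```text
t 13.38 pos [499.7  337.7   26.89] F [ 0.39 -0.48 -0.11] Ft [0.51 0.11 0.34] M [ 0.032  0.023 -0.024] g 22.08 yaw 0.0881 up [ 0.0033  0.0014 -1.    ] j6 0.312
```

View pics/w8.png

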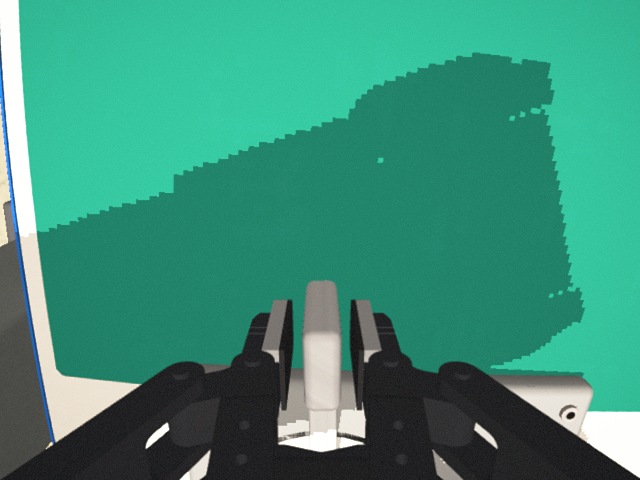

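Wrist view: the tab (centre u=322) is midway between the pads (291 and 353). Closing.

```bash
python3 -m handwheel '[{"grip":9,"tx":0,"ty":0,"tz":0,"wx":0,"wy":0,"wz":0},{"grip":9,"tx":0,"ty":0,"tz":0,"wx":0,"wy":0,"wz":0},{"grip":9,"tx":0,"ty":0,"tz":0,"wx":0,"wy":0,"wz":0},{"grip":9,"tx":0,"ty":0,"tz":0,"wx":0,"wy":0,"wz":0}]' 20 >/dev/null;python3 rep.py
python3 -m handwheel '[{"grip":5,"tx":0,"ty":0,"tz":0,"wx":0,"wy":0,"wz":0},{"grip":5,"tx":0,"ty":0,"tz":0,"wx":0,"wy":0,"wz":0}]' 60 >/dev/null;python3 rep.py
```

```text
t 13.77 pos [499.52 337.54  26.02] F [ 0.61 -0.18  7.12] Ft [ 0.23 -7.12  0.61] M [-0.083 -0.087  0.223] g 11.98 yaw 0.0884 up [ 2.6e-03  8.0e-04 -1.0e+00] j6 0.312
t 13.93 pos [499.62 337.55  26.09] F [1.01 0.15 6.61] Ft [-0.06 -6.61  1.04] M [-0.053 -0.148  0.204] g 11.35 yaw 0.0884 up [ 2.8e-03  9.0e-04 -1.0e+00] j6 0.312
```

```bash
python3 -m handwheel '[{"grip":5,"tx":0,"ty":-0.4,"tz":0,"wx":0,"wy":0,"wz":0},{"grip":5,"tx":0,"ty":0,"tz":0,"wx":0,"wy":0,"wz":0},{"grip":5,"tx":0,"ty":0,"tz":0,"wx":0,"wy":0,"wz":0}]' 60 >/dev/null;python3 rep.py
python3 - <<'E'
from h import *
c=eyes.capture("wrist");cv2.imwrite("pics/w9.png",c["pixels"][:,:,::-1])
c=eyes.capture("scene");im=c["pixels"][200:320,290:400,::-1];cv2.imwrite("pics/s4.png",cv2.resize(im,None,fx=5,fy=5,interpolation=cv2.INTER_CUBIC))
E
```

```text
t 14.18 pos [499.57 337.57  26.15] F [2.24 1.1  7.15] Ft [-0.9  -7.14  2.35] M [ 0.039 -0.48   0.257] g 11.1 yaw 0.0883 up [ 2.6e-03  9.0e-04 -1.0e+00] j6 0.312
```

View pics/s4.png

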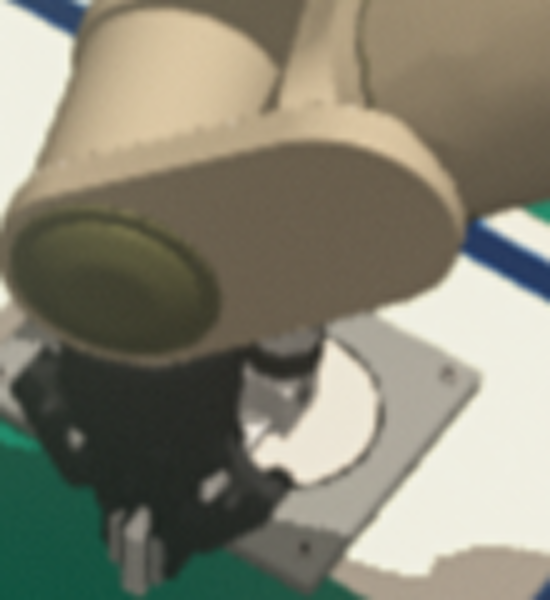

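View pics/w9.png

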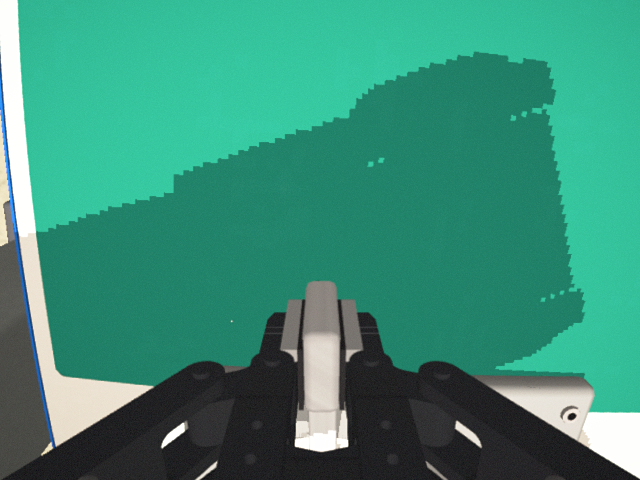

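Wrist view: the tab is held between the pads at (320,330). The gripper seems to push down about 7 N, so I relieve that before pulling.

```bash
python3 -m handwheel '[{"grip":5,"tx":0,"ty":-0.5,"tz":0,"wx":0,"wy":0,"wz":0},{"grip":5,"tx":0,"ty":0,"tz":0,"wx":0,"wy":0,"wz":0},{"grip":5,"tx":0,"ty":0,"tz":0,"wx":0,"wy":0,"wz":0}]' 60 >/dev/null;python3 rep.py
python3 -m handwheel '[{"grip":5,"tx":0,"ty":-0.3,"tz":0,"wx":0,"wy":0,"wz":0},{"grip":5,"tx":0,"ty":0,"tz":0,"wx":0,"wy":0,"wz":0},{"grip":5,"tx":0,"ty":0,"tz":0,"wx":0,"wy":0,"wz":0}]' 60 >/dev/null;python3 rep.py
```

```text
t 14.53 pos [499.28 337.51  26.16] F [5.44 1.72 4.13] Ft [-1.24 -4.12  5.58] M [ 0.317 -0.777  0.423] g 11.12 yaw 0.0883 up [ 1.8e-03  7.0e-04 -1.0e+00] j6 0.312
t 14.78 pos [499.09 337.45  26.18] F [4.15 1.43 3.26] Ft [-1.06 -3.26  4.26] M [ 0.296 -0.75   0.385] g 10.92 yaw 0.0882 up [ 1.3e-03  5.0e-04 -1.0e+00] j6 0.312
```

```bash
python3 -m handwheel '[{"grip":5,"tx":0,"ty":-0.3,"tz":0.4,"wx":0,"wy":0,"wz":0},{"grip":5,"tx":0,"ty":0,"tz":0,"wx":0,"wy":0,"wz":0},{"grip":5,"tx":0,"ty":0,"tz":0,"wx":0,"wy":0,"wz":0}]' 60 >/dev/null;python3 rep.py
python3 -m handwheel '[{"grip":5,"tx":-2,"ty":0,"tz":0,"wx":0,"wy":0,"wz":0},{"grip":5,"tx":-3,"ty":0,"tz":0,"wx":0,"wy":0,"wz":0},{"grip":5,"tx":-3,"ty":0,"tz":0,"wx":0,"wy":0,"wz":0}]' 60 >/dev/null;python3 rep.py
```

```text
t 15.03 pos [499.09 337.43  26.21] F [4.68 2.39 0.98] Ft [-1.97 -0.98  4.87] M [ 0.451 -0.742  0.413] g 11.2 yaw 0.0881 up [ 2.e-04  3.e-04 -1.e+00] j6 0.312
t 15.28 pos [497.78 343.54  25.88] F [ 0.87 -9.77  4.29] Ft [ 9.82 -4.25  0.  ] M [-1.557 -0.311  0.022] g 11.31 yaw 0.0874 up [-0.0028 -0.0037 -1.    ] j6 0.326
```

```bash
python3 -m handwheel '[{"grip":5,"tx":-3,"ty":-0.2,"tz":0,"wx":0,"wy":0,"wz":0},{"grip":5,"tx":-4,"ty":-0.2,"tz":0,"wx":0,"wy":0,"wz":0},{"grip":5,"tx":-4,"ty":0,"tz":0,"wx":0,"wy":0,"wz":0},{"grip":5,"tx":-5,"ty":0,"tz":0,"wx":0,"wy":0,"wz":0}]' 60 >/dev/null;python3 rep.py
python3 -m handwheel '[{"grip":5,"tx":-5,"ty":0,"tz":0,"wx":0,"wy":0,"wz":0},{"grip":5,"tx":-5,"ty":0,"tz":0,"wx":0,"wy":0,"wz":0},{"grip":5,"tx":-5,"ty":0,"tz":0,"wx":0,"wy":0,"wz":0},{"grip":5,"tx":0,"ty":0,"tz":0,"wx":0,"wy":0,"wz":0}]' 60 >/dev/null;python3 rep.py
python3 - <<'E'
from h import *
c=eyes.capture("wrist");cv2.imwrite("pics/w10.png",c["pixels"][:,:,::-1])
c=eyes.capture("scene");im=c["pixels"][200:320,290:400,::-1];cv2.imwrite("pics/s5.png",cv2.resize(im,None,fx=5,fy=5,interpolation=cv2.INTER_CUBIC))
E
```

```text
t 15.62 pos [496.   359.6   25.92] F [ 0.49 -6.87  2.93] Ft [ 6.9  -2.91 -0.12] M [-1.205 -0.151  0.033] g 11.03 yaw 0.0871 up [-0.0037 -0.0036 -1.    ] j6 0.351
t 15.95 pos [494.75 376.88  26.19] F [-0.61  1.05  0.43] Ft [-1.1  -0.43 -0.52] M [ 0.124  0.059 -0.012] g 11.18 yaw 0.0883 up [-1.6e-03 -1.0e-04 -1.0e+00] j6 0.374
```

View pics/s5.png

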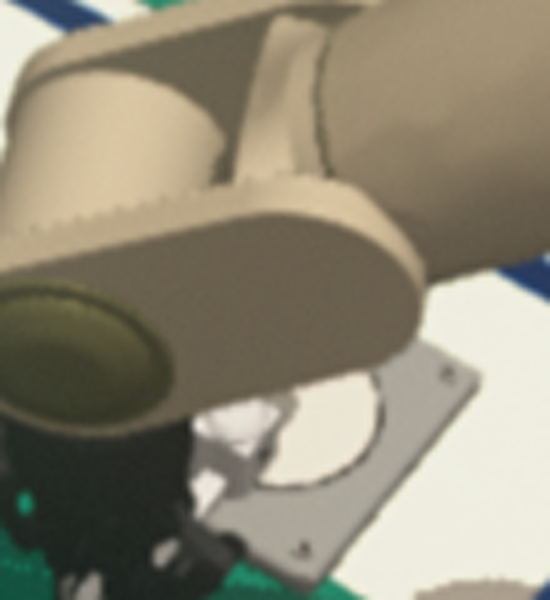

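View pics/w10.png

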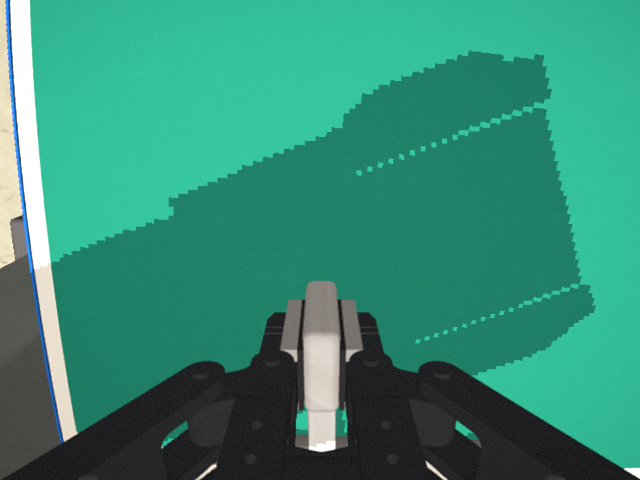

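Views: the block has cleared the hood (scene (235,420), beside the disc) and the tab is held firmly. I keep pulling with a slight lift.

```bash
python3 -m handwheel '[{"grip":5,"tx":-6,"ty":0,"tz":0,"wx":0,"wy":0,"wz":0},{"grip":5,"tx":-8,"ty":-1,"tz":0,"wx":0,"wy":0,"wz":0},{"grip":5,"tx":-10,"ty":-2,"tz":0,"wx":0,"wy":0,"wz":0},{"grip":5,"tx":-12,"ty":-2,"tz":0,"wx":0,"wy":0,"wz":0},{"grip":5,"tx":-14,"ty":0,"tz":0,"wx":0,"wy":0,"wz":0},{"grip":5,"tx":-14,"ty":0,"tz":0,"wx":0,"wy":0,"wz":0},{"grip":5,"tx":-12,"ty":0,"tz":0,"wx":0,"wy":0,"wz":0},{"grip":5,"tx":-8,"ty":0,"tz":0,"wx":0,"wy":0,"wz":0},{"grip":5,"tx":0,"ty":0,"tz":0,"wx":0,"wy":0,"wz":0},{"grip":5,"tx":0,"ty":0,"tz":0,"wx":0,"wy":0,"wz":0}]' 60 >/dev/null;python3 rep.py
python3 - <<'E'
from h import *
for n in ["scene","top"]:
    c=eyes.capture(n);cv2.imwrite(f"pics/{n}6.png",cv2.resize(c["pixels"][150:350,220:420,::-1],None,fx=3,fy=3,interpolation=cv2.INTER_CUBIC))
E
```

```text
t 16.88 pos [487.96 460.06  31.52] F [ 1.55 -0.36 -1.31] Ft [0.5  1.31 1.51] M [0.081 0.038 0.03 ] g 11.13 yaw 0.0887 up [-2.e-04 -3.e-04 -1.e+00] j6 0.493
```

View pics/scene6.png

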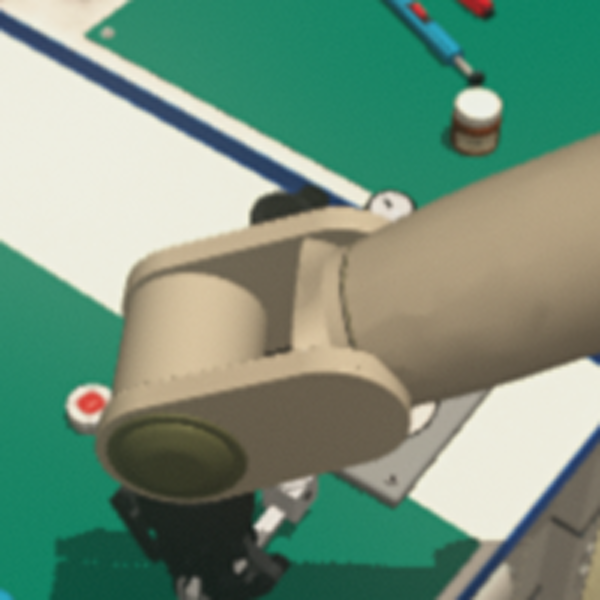

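View pics/top6.png

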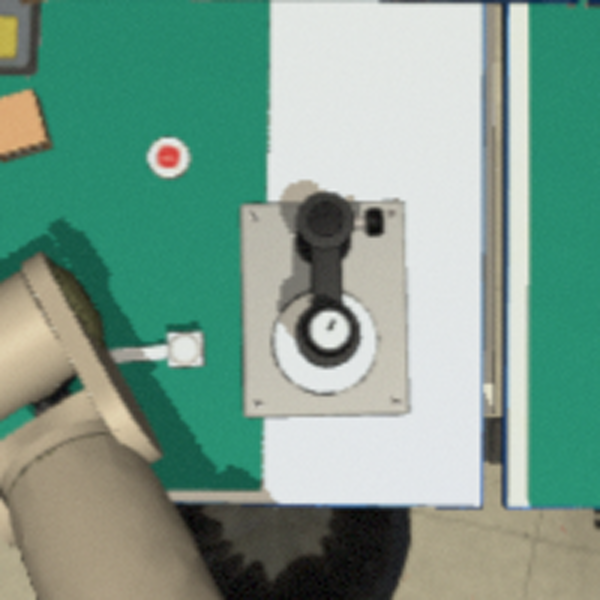

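Top view: the block at (185,348 in the crop) is well off the base's left edge at 243. Scene: tin and jar untouched. Lowering onto the bench.

```bash
python3 -m handwheel '[{"grip":5,"tx":0,"ty":6,"tz":0,"wx":0,"wy":0,"wz":0},{"grip":5,"tx":0,"ty":6,"tz":0,"wx":0,"wy":0,"wz":0},{"grip":5,"tx":0,"ty":5,"tz":0,"wx":0,"wy":0,"wz":0},{"grip":5,"tx":0,"ty":2,"tz":0,"wx":0,"wy":0,"wz":0},{"grip":5,"tx":0,"ty":0,"tz":0,"wx":0,"wy":0,"wz":0},{"grip":5,"tx":0,"ty":0,"tz":0,"wx":0,"wy":0,"wz":0},{"grip":5,"tx":0,"ty":0,"tz":0,"wx":0,"wy":0,"wz":0}]' >/dev/null;python3 rep.py
python3 -m handwheel '[{"grip":5,"tx":0,"ty":0.6,"tz":0,"wx":0,"wy":0,"wz":0},{"grip":5,"tx":0,"ty":0,"tz":0,"wx":0,"wy":0,"wz":0},{"grip":5,"tx":0,"ty":0,"tz":0,"wx":0,"wy":0,"wz":0}]' >/dev/null;python3 rep.py
```

```text
t 17.57 pos [488.41 459.86  12.93] F [-0.02  0.06 -2.04] Ft [-0.06  2.04 -0.02] M [ 0.089 -0.044  0.033] g 11.02 yaw 0.0879 up [ 4.e-04  3.e-04 -1.e+00] j6 0.493
t 17.82 pos [488.24 459.85  12.19] F [ 0.67  0.64 -1.21] Ft [-0.57  1.21  0.72] M [0.082 0.014 0.012] g 11.36 yaw 0.088 up [ 1.e-04  1.e-04 -1.e+00] j6 0.493
```

```bash
python3 -m handwheel '[{"grip":5,"tx":0,"ty":0.7,"tz":0,"wx":0,"wy":0,"wz":0},{"grip":5,"tx":0,"ty":0,"tz":0,"wx":0,"wy":0,"wz":0},{"grip":5,"tx":0,"ty":0,"tz":0,"wx":0,"wy":0,"wz":0}]' >/dev/null;python3 rep.py
python3 -m handwheel '[{"grip":5,"tx":0,"ty":0.6,"tz":0,"wx":0,"wy":0,"wz":0},{"grip":5,"tx":0,"ty":0,"tz":0,"wx":0,"wy":0,"wz":0},{"grip":5,"tx":0,"ty":0,"tz":0,"wx":0,"wy":0,"wz":0}]' >/dev/null;python3 rep.py
python3 -m handwheel '[{"grip":5,"tx":0,"ty":0.5,"tz":0,"wx":0,"wy":0,"wz":0},{"grip":5,"tx":0,"ty":0,"tz":0,"wx":0,"wy":0,"wz":0},{"grip":5,"tx":0,"ty":0,"tz":0,"wx":0,"wy":0,"wz":0}]' >/dev/null;python3 rep.py
```

```text
t 18.07 pos [488.2  459.83  11.36] F [ 0.15 -0.05 -1.89] Ft [0.07 1.89 0.15] M [ 0.111 -0.012  0.033] g 11.01 yaw 0.0881 up [-0. -0. -1.] j6 0.493
t 18.32 pos [488.18 459.79  10.72] F [-0.59 -0.27 -1.87] Ft [ 0.22  1.87 -0.61] M [ 0.117 -0.031  0.028] g 11.03 yaw 0.088 up [-1.e-04 -1.e-04 -1.e+00] j6 0.493
t 18.57 pos [488.23 459.81  10.28] F [-0.58  0.12 -1.21] Ft [-0.17  1.21 -0.56] M [ 0.118  0.004 -0.015] g 11.4 yaw 0.088 up [ 0. -0. -1.] j6 0.493
```

```bash
python3 -m handwheel '[{"grip":5,"tx":0,"ty":0.4,"tz":0,"wx":0,"wy":0,"wz":0},{"grip":5,"tx":0,"ty":0,"tz":0,"wx":0,"wy":0,"wz":0},{"grip":5,"tx":0,"ty":0,"tz":0,"wx":0,"wy":0,"wz":0}]' >/dev/null;python3 rep.py
python3 -m handwheel '[{"grip":5,"tx":0,"ty":0.4,"tz":0,"wx":0,"wy":0,"wz":0},{"grip":5,"tx":0,"ty":0,"tz":0,"wx":0,"wy":0,"wz":0},{"grip":5,"tx":0,"ty":0,"tz":0,"wx":0,"wy":0,"wz":0}]' >/dev/null;python3 rep.py
```

```text
t 18.82 pos [488.28 459.84  10.24] F [-1.43 -0.95  2.68] Ft [ 0.82 -2.68 -1.5 ] M [-0.122  0.262  0.05 ] g 11.41 yaw 0.088 up [ 2.e-04  1.e-04 -1.e+00] j6 0.493
t 19.07 pos [488.3  459.86  10.22] F [-2.24 -2.56  5.13] Ft [ 2.35 -5.13 -2.45] M [-0.336  0.397 -0.026] g 11.06 yaw 0.0881 up [ 3.e-04  1.e-04 -1.e+00] j6 0.493
```

The foot is on the bench. Releasing and rising.

```bash
python3 -m handwheel '[{"grip":5,"tx":0,"ty":-0.6,"tz":0,"wx":0,"wy":0,"wz":0},{"grip":11,"tx":0,"ty":0,"tz":0,"wx":0,"wy":0,"wz":0},{"grip":24,"tx":0,"ty":0,"tz":0,"wx":0,"wy":0,"wz":0},{"grip":34,"tx":0,"ty":0,"tz":0,"wx":0,"wy":0,"wz":0},{"grip":34,"tx":0,"ty":0,"tz":0,"wx":0,"wy":0,"wz":0},{"grip":34,"tx":0,"ty":0,"tz":0,"wx":0,"wy":0,"wz":0}]' 20 >/dev/null;python3 rep.py
python3 - <<'E'
from h import *
c=eyes.capture("wrist");cv2.imwrite("pics/w11.png",c["pixels"][:,:,::-1])
E
```

```text
t 19.57 pos [488.2  459.79   9.94] F [ 0.02  0.16 -0.08] Ft [-0.16  0.08  0.03] M [-0.018  0.044  0.018] g 33.9 yaw 0.088 up [-1.e-04 -1.e-04 -1.e+00] j6 0.493
```

View pics/w11.png

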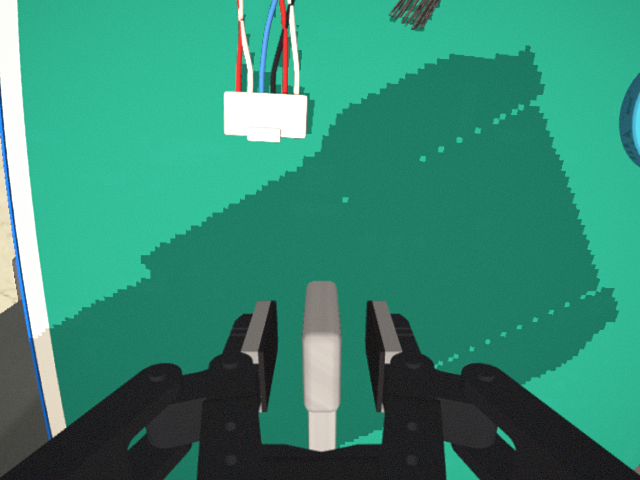

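Wrist view: pads clear on both sides of the tab (265 and 378 against 304..340). I rise and inspect.

```bash
python3 -m handwheel '[{"grip":34,"tx":0,"ty":-15,"tz":0,"wx":0,"wy":0,"wz":0},{"grip":34,"tx":0,"ty":-30,"tz":0,"wx":0,"wy":0,"wz":0},{"grip":34,"tx":0,"ty":-35,"tz":0,"wx":0,"wy":0,"wz":0},{"grip":34,"tx":0,"ty":-35,"tz":0,"wx":0,"wy":0,"wz":0},{"grip":34,"tx":0,"ty":-35,"tz":0,"wx":0,"wy":0,"wz":0},{"grip":34,"tx":-10,"ty":-35,"tz":-20,"wx":0,"wy":0,"wz":0},{"grip":34,"tx":-20,"ty":-20,"tz":-30,"wx":0,"wy":0,"wz":0},{"grip":34,"tx":-25,"ty":0,"tz":-32,"wx":0,"wy":0,"wz":0},{"grip":34,"tx":-25,"ty":0,"tz":-32,"wx":0,"wy":0,"wz":0},{"grip":34,"tx":-25,"ty":0,"tz":-32,"wx":0,"wy":0,"wz":0}]' 20 >/dev/null
python3 -m handwheel '[{"grip":34,"tx":-20,"ty":0,"tz":-32,"wx":0,"wy":0,"wz":0},{"grip":34,"tx":-10,"ty":0,"tz":-32,"wx":0,"wy":0,"wz":0},{"grip":34,"tx":0,"ty":0,"tz":-32,"wx":0,"wy":0,"wz":0},{"grip":34,"tx":0,"ty":0,"tz":-32,"wx":0,"wy":0,"wz":0},{"grip":34,"tx":0,"ty":0,"tz":0,"wx":0,"wy":0,"wz":0},{"grip":34,"tx":0,"ty":0,"tz":0,"wx":0,"wy":0,"wz":0}]' >/dev/null;python3 rep.py
python3 - <<'E'
from h import *
T=eyes.capture("top");S=eyes.capture("scene")
cv2.imwrite("pics/t9.png",cv2.resize(T["pixels"][170:310,180:380,::-1],None,fx=4,fy=4,interpolation=cv2.INTER_CUBIC))
cv2.imwrite("pics/s9.png",cv2.resize(S["pixels"][190:340,220:420,::-1],None,fx=4,fy=4,interpolation=cv2.INTER_CUBIC))
def cent(c,x0,y0,x1,y1,f):
    im=c["pixels"][y0:y1,x0:x1].astype(int);m=f(im).astype(np.uint8)
    n,l,s,ce=cv2.connectedComponentsWithStats(m)
    i=1+np.argmax(s[1:,4]);return ce[i]+[x0,y0],s[i]
f=lambda im:im.min(2)>150
pt,a=cent(T,318,249,343,271,f);ps,b=cent(S,338,207,364,228,f)
print(pt,a,ps,b,tri(T,pt,S,ps))
E
```

```text
t 20.95 pos [202.07 570.38 215.53] F [-0.19 -0.13 -0.07] Ft [ 0.11  0.07 -0.2 ] M [ 0.002 -0.051  0.044] g 34.44 yaw 0.0903 up [ 3.e-04  4.e-04 -1.e+00] j6 0.947
[329.43103448 259.53448276] [  6   5  12  12 116] [349.98076923 218.90384615] [  6   7  13  10 104] (array([509.72802387, 224.7612259 , 220.27060204]), np.float64(1.1139433295753711))
```

View pics/s9.png

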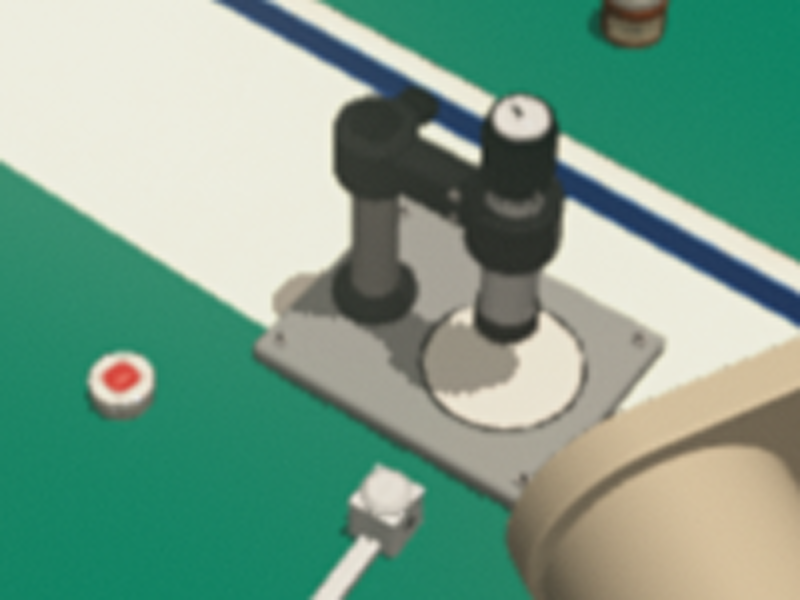

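View pics/t9.png

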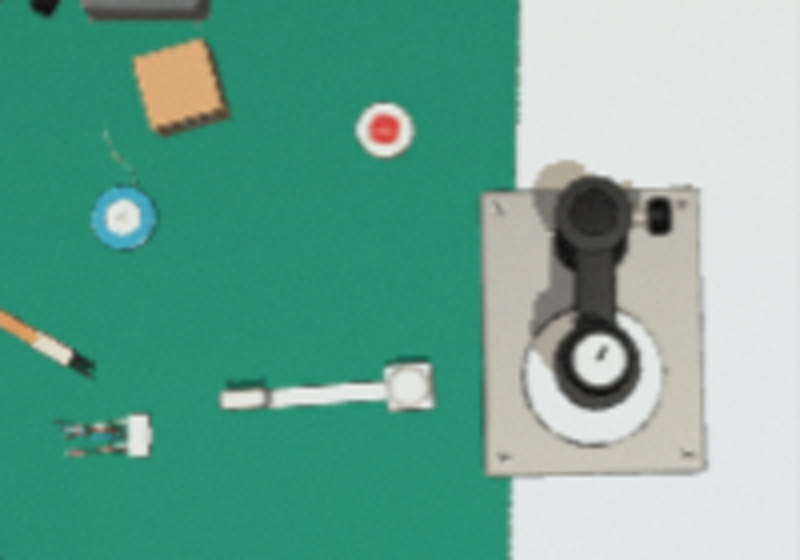

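Final views: the gauge stands upright on the bench (top crop, block at (410,386), tab at (245,398)), off the base. The camera cap is at (600,358) and the tin, connector and jar are where they were. Handing in.

Run:
```python
from h import *
print(ctrl.finish_job())
```

```text
the job is handed in; nothing more can be done
None
```

The job is done and handed in at about 21 s, well inside the 56 s limit.

- **Camera:** I loosened it by 0.56 rad and lowered it about 24 mm while holding it. It touched the gauge at a tool height of about 181.7 mm, and I left the hood pressed roughly 0.7 mm, about 2 N. I then twisted it clockwise to the firm stop, which gave 2.5 N m at about 0.58 rad beyond the start. That is slightly more than the stated 0.55, probably twist in the arm and grip. The slot on the cap showed no slip when I checked just before the stop.
- **Gauge:** I drew it out by its tab and stood it upright on the bench, about 35 mm clear of the base by eye in the top picture. The gripper pushed down on the tab by about 7 N while closing, so I relieved that before pulling.
- **Last checks:** The pictures show the gauge upright on the bench, and the tin, connector and jar where they were. The arm was clear, with close to zero force.
- **Disagreement on height:** The cameras put the cap at 220.3 mm, a drop of 24.6 mm. The arm measured 23.9 mm, and 222.5 mm would be exact. The gap is within the calibration's 2 mm, so the camera may sit about 1 mm low.

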